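# Square a row of blanks home in the staging fixture with the straightedge

### The arm

A 6-joint arm with a two-finger parallel gripper is mounted at the origin on the work surface. World frame = base frame: x ahead of the robot, y to its left, z up, the work surface at z = 0. Lengths are in m, angles in degrees, forces in N, time in s.
With the tool pointing down it reaches from about 0.325 to 0.875 m from the base axis. Payload 4.4 kg.
Tool frame: the origin (TCP) lies at the very end of the fingers, on their centre line; the grasp point (between the pads) lies 19 mm behind it; z points along the fingers, y is the line along which they close (so a half turn about z gives the same grasp; the last joint's range is limited). The gripper opens to 85 mm and grips with 20 to 120 N. Pads are 22 mm wide; open, the fingers measure 114 mm over their backs; the gripper's body (76 mm by 85 mm) begins 54 mm behind the grasp point. The pads swing forward as they close: fully open they stand 13 mm farther back than shut.
Start: joints at [65.518, 11.837, 88.321, -0, 79.842, -8.623], TCP at [0.157, 0.553, 0.231] pointing down, gripper open.
Joint ranges: [-156.59, 156.59], [-49.26, 127.26], [12.9, 141.05], [-63.56, 243.56], [4.71, 150.69], [-161.64, 161.64]. Speed limits (degrees/s): [159.86, 159.86, 180, 180, 180, 180].

### API

Orientations are given as a 3x3 rotation matrix whose columns are the frame's x, y, z axes.
In Python, from bench import ctrl, optics gives the robot as it stands. The module is installed in compiled form; this text tells all that it offers.
- The arm moves only by the tool send_rows, never from a script. Its argument "motion" is a list of rows, each an object of numbers: "ax", "ay", "az": the turn, a rotation vector about the tool's x, y, z in rad; "x", "y", "z": the shift along the tool's x, y, z in mm; "hand": the gripper command: -1 is shut, 1 is fully open, values between are in proportion. In form: [{"ax": .., "ay": .., "az": .., "x": .., "y": .., "z": .., "hand": ..}, ...]. A call has exactly 10 rows; each row is the pose to reach, as a shift and turn from the pose commanded when the call began, along the tool's axes at that moment; what a row does not reach only later rows make up. A row lasts 1/12 s, in which the tool goes at most 41.7 mm and 7.16 degrees, less where a joint would pass 70% of its speed; a pose out of reach is approached as far as the arm can. A call with a gripper value outside its range is refused whole. The fingers move at their own pace and stop on an object; "force" is the grip in N (left out, the last holds). Time passes only in rows, so rows that repeat a pose let the fingers close, or fill a call up. It gives the time, the measured TCP pose, the force, the opening and the grip force at its end, in the units of the state.
- ctrl.observe(): the state, without advancing time (a new reading comes with each control period).
- optics.read_camera(name): name is "scene" or "top" or "wrist"; returns a dict with "color" (384x512x3 uint8, blue, green, red), "depth" (384x512 float32, m along the optical axis (not along the pixel's ray), 0 where there is no reading), "camera_matrix" (3x3 intrinsics, pixels), "extrinsics" (4x4, takes a point from world to camera coordinates); the wrist camera has in their place "T_tool_cam" (4x4, takes a point from camera to tool coordinates, whose origin is the TCP and whose axes are the flange's). Camera axes: x right, y down, z forward; pixel columns grow to the right and rows downward; lengths in m; the calibration is good to about 2 mm. A picture is of the moment at which its call begins: read the wrist's pose just before it.
- ctrl.finish_job(): hands the job in; it is judged then, once.
Trained networks look in a picture, given as the dict that the camera call returned (one of the last four; its "shot" number tells which), for a name from the list of things; names that differ only in an ending like _2 or _b are one class to them, and where a whole thing is asked for, a point or a joint stands for the part that bears it (a point fixed in the world has none). Each returns a list of dicts, best first, with "p" (0 to 1); they miss things now and then, are a little off and sometimes report something else, mostly with a low value. They report only what shows in the picture. A call takes as long as a camera call. They do not tell look-alikes from the thing itself.
- optics.recognise(picture, label): "centre" ([x, y, z] in m, in world coordinates, good to about 4 mm: the middle of the surface that is visible of it).
- optics.outline_of(picture, label): "region" (384x512 bool, what is visible of it).
- optics.spot_point(picture, label): "centre" ([x, y, z] in m, in world coordinates, good to about 4 mm: a listed point, or the origin of a listed thing).
The state is a dict: "clock": time; "joint_positions": joint angles; "qd": joint speeds; "tau": joint torques, N m; "tcp_pos": TCP position; "eef_rot": TCP orientation; "wrist_force": force on the tool from outside, world axes, zero at the start; "wrist_torque": the same for the moment, N m; "finger_gap": opening from 0.0 (shut) to 1.0 (fully open); "gripper_force": force on a finger pad.
Only numpy, scipy, OpenCV 4.12 (cv2) and the standard library are available. Lean on these libraries where they do the work, as an engineer would, in place of code of your own. Each camera call takes 0.05 s, during which the arm holds its last target. There are 200 camera calls.

### The job

Load the projector's staging fixture: take the straightedge from its wooden rest and, with its blade and never with the gripper, push the four brass blanks together as one group across the plate and under the sprung roller, on against the sliding stop bar, until the whole row is square and flush with the bar and the bar has landed on its set screws. Feel for that landing: bear on the bar with about 10 N for a moment, never more than 15 N, and do not press the blade down hard on the fixture. Then stand the straightedge back in its rest, let go of it, and leave everything else on the bench where it is.

Things in the scene. Friction and masses are not known exactly. Their poses are not given: they have to be found in the camera images.
- straightedge: aluminium blade 6 mm thick, 240 long, 60 high, on edge, 0.3 kg; black grip plates at mid-length (90 mm long, 35 to 59 mm above the lower edge, 16 mm thick over both). Origin: middle of the lower edge; x along its length, y across, z up. Gripped across the plates 50 mm above that edge (fingers closing along y), the fingertips hang 31 mm above it, clear of blanks, stop and roller.
- rest: fixed wooden rest, left or right of the fixture; the straightedge starts upright in it. Base 170 x 60 x 8 mm; two grooved blocks 26 mm long at x = +70 and -70 mm, 30 mm high, flared mouth to 42 mm. Groove 10 mm wide along x through the origin, floor at z = 8 mm (the straightedge's lower edge sits there). Origin: centre of underside; y across the groove, z up. Either way round is fine.
- fixture: fixed grey plate 250 mm (x) by 290 mm (y), 12 mm thick: working surface at z = 12 mm. Blanks are pushed along its +x, under the roller, to the stop. Side cheeks 16 mm high, inner faces at y = +101 and -101 mm, from x = 51 to 119 mm; roller guide posts at x = 66, y = +126 and -126 mm, nuts 20 mm wide to z = 64 mm. The blade stays on the -x side of these. Origin: centre of underside; y across, z up.
- roller (a point): axis middle of the black rubber roller (18 mm diameter, 194 long along the fixture's y, orange end bands) at fixture x = 66 mm; turns freely, sprung downwards, rests 8.5 mm above the plate, top at z = 38.5 mm. The row lifts it 1.5 mm (5 to 8 N). The push takes about 1 to 2 N on the open plate, 5 to 10 N as blanks climb under the roller, then 2 to 7 N; a steep further rise is the stop.
- stop: steel stop bar 196 x 12 x 16 mm on the plate behind the roller. It slides back along the fixture's x with about 1 N for 2 to 7 mm (not measured) and lands on two set screws, its face 18 to 28 mm beyond the roller axis. Then bear on it with about 10 N beyond the sliding drag (over 6, never over 15). Origin: face's lower edge, middle; x away from the blanks. A flush blank's origin is at x = -23 mm.
- bin: blue three-part bin of pins 130 x 200 x 45 mm, fixed, on the side of the fixture where the rest is not; origin under its centre. Not needed.
- ring_gauge: bystander: steel ring gauge 60 mm diameter, 18 mm high; origin under its centre. Leave alone.
- ring_small: bystander: steel ring gauge 44 mm diameter, 14 mm high; origin under its centre. Leave alone.
- cleaner: bystander: white bottle 56 mm diameter, 150 mm high, red cap; origin under its centre. Leave alone.
- plug_gauge: bystander: steel plug gauge standing upright, 28 mm diameter, 80 mm high; origin under its centre. Leave alone.
- loupe: bystander: black loupe 42 mm diameter, 34 mm high; origin under its centre. Leave alone.
- gauge_case: bystander: dark wooden case 75 x 120 x 32 mm; origin under its centre. Leave alone.
- dial_gauge: bystander: dial gauge lying on its back, white face, 56 mm diameter, 17 mm high, with a 50 mm stem; origin under its centre. Leave alone.
- blank1: brass blank, 46 mm (x) by 30 mm (y) by 10 mm, 0.08 to 0.17 kg, slides easily (friction about 0.25), lying loose on the plate before the roller, each a little skewed and out of line with the others. Origin: centre of its underside; x along its length (towards the stop once squared), z up.
- blank2: brass blank, 46 mm (x) by 30 mm (y) by 10 mm, 0.08 to 0.17 kg, slides easily (friction about 0.25), lying loose on the plate before the roller, each a little skewed and out of line with the others. Origin: centre of its underside; x along its length (towards the stop once squared), z up.
- blank3: brass blank, 46 mm (x) by 30 mm (y) by 10 mm, 0.08 to 0.17 kg, slides easily (friction about 0.25), lying loose on the plate before the roller, each a little skewed and out of line with the others. Origin: centre of its underside; x along its length (towards the stop once squared), z up.
- blank4: brass blank, 46 mm (x) by 30 mm (y) by 10 mm, 0.08 to 0.17 kg, slides easily (friction about 0.25), lying loose on the plate before the roller, each a little skewed and out of line with the others. Origin: centre of its underside; x along its length (towards the stop once squared), z up.
There are look-alikes about, which are no part of the job. What is shaped like the blank1 but blue is not meant.

How it is judged:
By the outcome, as a careful person would: the job done as asked, in the order asked, and still so for the second after the job is handed in, with the robot touching nothing.
It also fails if it takes over 72 s, if anything falls off the work surface, if the arm or the gripper's body presses on something with over 40 N, if the wrist force passes 120 N, or if a joint passes its speed limit or range.

## Working session

There is one attempt and no reset: what is moved stays moved. The work goes in short steps, Python scripts to look and compute and a tool call to move; the robot and the scene stay as the last step left them, time stands still between calls to the robot, and variables do not carry over. Pictures are saved under pics/ and viewed, at most 10 in all, crops included, and the job is handed in when it is done.

Besides the shell and the picture viewer there is one more tool, called in YAML: its name, and indented under it one key for each argument. send_rows: Moves the arm, as the interface text tells. Its arguments: {"type":"object","properties":{"motion":{"type":"array"},"force":{"type":"number"}},"required":["motion"]}

```bash
mkdir -p pics; cat > h.py <<'E'
import numpy as np, cv2
from bench import ctrl, optics
def look(n):
    return optics.read_camera(n)
def toworld(p,uv,T=None):
    # world points from pixel+depth
    K=p["camera_matrix"]; out=[]
    E=np.linalg.inv(p["extrinsics"]) if T is None else T
    for u,v in uv:
        d=p["depth"][int(v),int(u)]
        c=np.array([(u-K[0,2])/K[0,0]*d,(v-K[1,2])/K[1,1]*d,d,1])
        out.append((E@c)[:3])
    return np.array(out)
def cloud(p,T=None):
    K=p["camera_matrix"]; E=np.linalg.inv(p["extrinsics"]) if T is None else T
    v,u=np.mgrid[0:384,0:512]; d=p["depth"]
    c=np.stack([(u-K[0,2])/K[0,0]*d,(v-K[1,2])/K[1,1]*d,d,np.ones_like(d)],-1)
    w=(c@E.T)[...,:3]; w[d==0]=np.nan
    return w
def wristT(s,p):
    T=np.eye(4); T[:3,:3]=s["eef_rot"]; T[:3,3]=s["tcp_pos"]
    return T@p["T_tool_cam"]
E
python3 - <<'E'
from h import *
s=ctrl.observe(); print({k:np.round(v,3).tolist() for k,v in s.items()})
a=look("top"); b=look("scene")
cv2.imwrite("pics/a.png",cv2.resize(a["color"],(800,600))); cv2.imwrite("pics/b.png",cv2.resize(b["color"],(800,600)))
for l in ["straightedge","rest","fixture","roller","stop","bin","blank1"]:
    for n,p in (("top",a),("scene",b)):
        r=optics.spot_point(p,l)
        print(l,n,[(np.round(x["centre"],3).tolist(),round(x["p"],2)) for x in r[:6]])
E
```

```text
{'clock': 0.0, 'joint_positions': [65.519, 11.885, 88.406, 0.001, 79.842, -8.624], 'qd': [-0.008, -0.051, -0.043, -0.038, -0.077, -0.019], 'tau': [-0.001, -38.302, -29.16, -0.0, 0.01, -0.0], 'tcp_pos': [0.157, 0.552, 0.23], 'eef_rot': [[-0.962, 0.273, -0.001], [0.273, 0.962, -0.002], [0.0, -0.002, -1.0]], 'wrist_force': [-0.004, 0.444, -0.235], 'wrist_torque': [-0.023, -0.061, -0.049], 'gripper_force': 0.0, 'finger_gap': 0.996}
straightedge top [([0.471, -0.34, 0.009], 0.83), ([0.58, 0.023, 0.002], 0.39), ([0.551, -0.044, 0.012], 0.19)]
straightedge scene [([0.464, -0.336, 0.008], 0.71), ([0.55, -0.044, 0.012], 0.71), ([0.576, 0.021, 0.002], 0.6), ([0.642, 0.012, 0.029], 0.38), ([0.553, 0.006, 0.01], 0.26)]
rest top [([0.465, -0.336, 0.0], 0.77), ([0.465, -0.339, 0.006], 0.52)]
rest scene [([0.463, -0.339, -0.001], 0.81)]
fixture top [([0.58, 0.025, 0.003], 0.87)]
fixture scene [([0.578, 0.021, 0.002], 0.57)]
roller top [([0.642, 0.011, 0.029], 0.74)]
roller scene [([0.642, 0.011, 0.03], 0.75)]
stop top [([0.665, 0.006, 0.013], 0.68)]
stop scene [([0.665, 0.005, 0.01], 0.81)]
bin top [([0.477, 0.327, 0.001], 0.69), ([0.627, 0.45, 0.003], 0.37)]
bin scene [([0.476, 0.327, -0.002], 0.97)]
blank1 top [([0.553, 0.099, 0.016], 0.71), ([0.547, 0.006, 0.009], 0.67), ([0.553, -0.041, 0.013], 0.63), ([0.558, -0.21, 0.003], 0.56), ([0.464, -0.226, 0.001], 0.49)]
blank1 scene [([0.557, -0.208, 0.003], 0.75), ([0.55, 0.097, 0.009], 0.71), ([0.556, 0.044, 0.014], 0.68), ([0.465, -0.226, -0.002], 0.6), ([0.554, -0.042, 0.013], 0.53), ([0.552, 0.006, 0.009], 0.44)]
```

View pics/a.png

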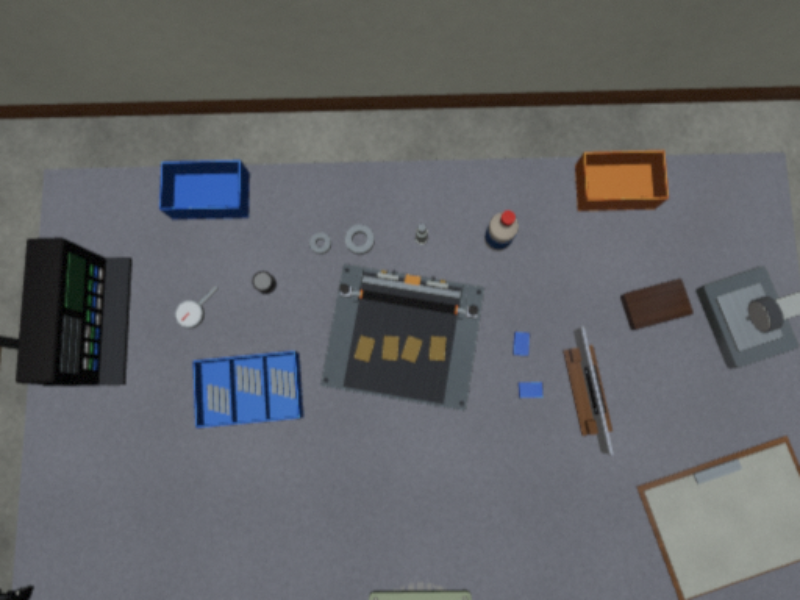

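View pics/b.png

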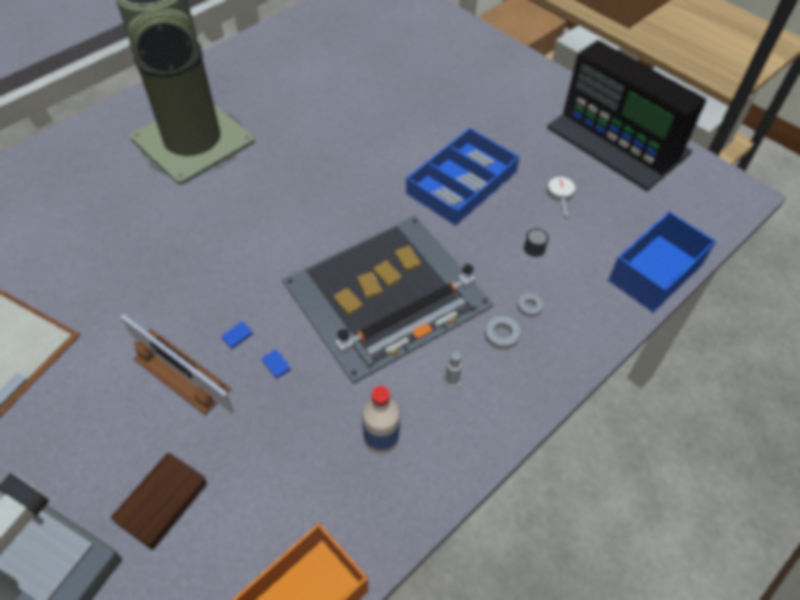

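The four brass blanks are in a row at about (365–438, 348) in the top view. The two blue ones at (522, 344) and (531, 390) are the look-alikes and aren't meant. The straightedge stands in its wooden rest on the right, at about (595, 390).

```bash
cat >> h.py <<'E'
from scipy.spatial.transform import Rotation as Rn
def Rdown(yaw):
    c,s=np.cos(np.radians(yaw)),np.sin(np.radians(yaw))
    return np.array([[c,s,0],[s,-c,0],[0,0,-1.]])
def rel(pos,R,s=None,p0=None,R0=None):
    s=s or ctrl.observe()
    R0=np.array(s["eef_rot"]) if R0 is None else R0; p0=np.array(s["tcp_pos"]) if p0 is None else p0
    d=R0.T@(np.array(pos)-p0)*1000; rv=Rn.from_matrix(R0.T@R).as_rotvec()
    print("xyz",np.round(d,1),"a",np.round(rv,4))
def yawdir(pts):
    pts=np.float32(pts); vx,vy,x,y=cv2.fitLine(pts,cv2.DIST_HUBER,0,.01,.001).ravel(); return np.degrees(np.arctan2(vy,vx)),(x,y)
E
python3 - <<'E'
from h import *
a=look("top"); w=look("wrist"); print(np.round(w["T_tool_cam"],3),np.round(w["camera_matrix"],1))
W=cloud(a)
for l in ["roller","stop","straightedge","rest","fixture"]:
    for r in optics.outline_of(a,l)[:1]:
        P=W[r["region"]]; P=P[~np.isnan(P[:,0])]
        print(l,round(r["p"],2),len(P),yawdir(P[:,:2]),np.round(np.percentile(P,[2,50,98],axis=0),3).tolist(), cv2.minAreaRect(np.float32(P[:,:2])))
rel([0.44,0.02,0.33],Rdown(80.5))
E
```

```text
[[ 0.    -0.96  -0.279  0.07 ]
 [ 1.     0.    -0.001 -0.001]
 [ 0.001 -0.279  0.96  -0.143]
 [ 0.     0.     0.     1.   ]] [[332.9   0.  255.4]
 [  0.  332.9 192.4]
 [  0.    0.    1. ]]
roller 0.97 434 (np.float32(79.58), (np.float32(0.6412836), np.float32(0.015051332))) [[0.618, -0.101, 0.018], [0.641, 0.014, 0.036], [0.665, 0.131, 0.042]] ((0.6437316536903381, 0.013174571096897125), (0.25465235114097595, 0.022671779617667198), 79.64219665527344)
stop 0.78 344 (np.float32(80.01919), (np.float32(0.6761747), np.float32(0.026017766))) [[0.651, -0.088, 0.012], [0.675, 0.004, 0.026], [0.694, 0.095, 0.031]] ((0.680477499961853, 0.0025728046894073486), (0.1952240765094757, 0.030569424852728844), 79.42100524902344)
straightedge 0.72 611 (np.float32(9.483468), (np.float32(0.46185553), np.float32(-0.33517435))) [[0.35, -0.354, 0.01], [0.462, -0.335, 0.06], [0.574, -0.316, 0.07]] ((0.4624459445476532, -0.33597856760025024), (0.2383652776479721, 0.01692946068942547), 10.858418464660645)
rest 0.63 699 (np.float32(7.9146104), (np.float32(0.4671189), np.float32(-0.3216848))) [[0.382, -0.371, 0.0], [0.454, -0.324, 0.008], [0.541, -0.299, 0.044]] ((0.4630955457687378, -0.33636611700057983), (0.17224590480327606, 0.06310249865055084), 10.776222229003906)
fixture 0.89 6051 (np.float32(55.494846), (np.float32(0.5461645), np.float32(-0.017967405))) [[0.447, -0.118, 0.006], [0.574, 0.024, 0.011], [0.699, 0.165, 0.039]] ((0.5754587650299072, 0.023169681429862976), (0.29250335693359375, 0.2506605088710785), 78.4715576171875)
xyz [-417.8 -435.5  -98.7] a [-0.     -0.      1.4598]
```

send_rows:
  motion:
    - {"ax": 0,"ay": 0,"az": 0.73,"x": -200,"y": -210,"z": 0,"hand": 1}
    - {"ax": 0,"ay": 0,"az": 0.73,"x": -200,"y": -210,"z": 0,"hand": 1}
    - {"ax": 0,"ay": 0,"az": 0.73,"x": -200,"y": -210,"z": 0,"hand": 1}
    - {"ax": 0,"ay": 0,"az": 0.73,"x": -200,"y": -210,"z": 0,"hand": 1}
    - {"ax": 0,"ay": 0,"az": 0.73,"x": -200,"y": -210,"z": 0,"hand": 1}
    - {"ax": 0,"ay": 0,"az": 0.73,"x": -200,"y": -210,"z": 0,"hand": 1}
    - {"ax": 0,"ay": 0,"az": 1.2,"x": -390,"y": -410,"z": 10,"hand": 1}
    - {"ax": 0,"ay": 0,"az": 1.2,"x": -390,"y": -410,"z": 10,"hand": 1}
    - {"ax": 0,"ay": 0,"az": 1.2,"x": -390,"y": -410,"z": 10,"hand": 1}
    - {"ax": 0,"ay": 0,"az": 1.2,"x": -390,"y": -410,"z": 10,"hand": 1}

```text
clock: 1.98
tcp_pos: [0.3515, 0.1826, 0.2264]
eef_rot: [[-0.089, 0.996, 0.002], [0.996, 0.089, 0.001], [0.0, 0.002, -1.0]]
wrist_force: [1.9, 0.0, 0.3]
finger_gap: 0.997
gripper_force: 0.0
```

```bash
python3 - <<'E'
from h import *
rel([0.42,0.05,0.22],Rdown(79.7))
E
```

```text
xyz [-138.1   56.5    6.4] a [ 0.0015 -0.0006  0.2685]
```

send_rows:
  motion:
    - {"az": 0.1,"x": -40,"y": 17,"z": 2,"hand": 1}
    - {"az": 0.2,"x": -80,"y": 34,"z": 4,"hand": 1}
    - {"az": 0.27,"x": -115,"y": 48,"z": 6,"hand": 1}
    - {"az": 0.27,"x": -138,"y": 56,"z": 6,"hand": 1}
    - {"az": 0.27,"x": -138,"y": 56,"z": 6,"hand": 1}
    - {"az": 0.27,"x": -138,"y": 56,"z": 6,"hand": 1}
    - {"az": 0.27,"x": -138,"y": 56,"z": 6,"hand": 1}
    - {"az": 0.27,"x": -138,"y": 56,"z": 6,"hand": 1}
    - {"az": 0.27,"x": -138,"y": 56,"z": 6,"hand": 1}
    - {"az": 0.27,"x": -138,"y": 56,"z": 6,"hand": 1}

```text
$.motion[0]: bad value
```

```bash
python3 - <<'E'
from h import *
s=ctrl.observe(); w=look("wrist"); T=wristT(s,w); w2=dict(w); W=cloud(w,T)
np.savez("fx.npz",T=T,W=W,c=w["color"],d=w["depth"])
print(s["tcp_pos"])
for l in ["roller","stop","fixture","blank1","blank2","blank3","blank4"][:4]:
    for r in optics.outline_of(w,l)[:6]:
        P=W[r["region"]]; P=P[~np.isnan(P[:,0])]
        print(l,round(r["p"],2),len(P),yawdir(P[:,:2]),np.round(np.percentile(P,[2,50,98],axis=0),3).tolist(), np.round(np.hstack([*cv2.minAreaRect(np.float32(P[:,:2]))]),3))
    print([(np.round(x["centre"],4),round(x["p"],2)) for x in optics.spot_point(w,l)[:6]])
cv2.imwrite("pics/c.png",cv2.resize(w["color"],(800,600)))
rel([0.463,-0.336,0.22],Rdown(11))
E
```

```text
[0.35145382 0.18258991 0.22640157]
roller 0.59 743 (np.float32(79.37802), (np.float32(0.64275223), np.float32(0.051668677))) [[0.618, -0.074, 0.025], [0.646, 0.06, 0.034], [0.654, 0.096, 0.04]] [ 0.574  0.097  0.132  0.344 35.028]
[(array([0.477 , 0.3289, 0.001 ]), 0.53)]
[(array([0.4765, 0.3261, 0.0045]), 0.54)]
fixture 0.7 19210 (np.float32(40.614616), (np.float32(0.5496485), np.float32(0.086723484))) [[0.448, -0.056, 0.007], [0.546, 0.099, 0.013], [0.652, 0.178, 0.036]] [5.0900e-01 5.2000e-02 2.5900e-01 3.3100e-01 7.9897e+01]
[(array([ 0.5806,  0.026 , -0.0007]), 0.9)]
blank1 0.78 1049 (np.float32(-17.698996), (np.float32(0.5498368), np.float32(0.10062187))) [[0.528, 0.083, 0.015], [0.55, 0.101, 0.023], [0.573, 0.118, 0.024]] [5.5200e-01 9.9000e-02 3.0000e-02 4.6000e-02 7.3946e+01]
blank1 0.76 319 (np.float32(-31.643429), (np.float32(0.5675446), np.float32(0.053450875))) [[0.547, 0.045, 0.014], [0.565, 0.057, 0.022], [0.576, 0.063, 0.024]] [4.9000e-01 1.1700e-01 1.9000e-02 2.3600e-01 5.1265e+01]
[(array([0.5511, 0.0459, 0.0126]), 0.8), (array([0.5525, 0.102 , 0.0111]), 0.73)]
xyz [-530.2   61.5    5.8] a [-4.0000e-04  0.0000e+00  1.4764e+00]
```

View pics/c.png

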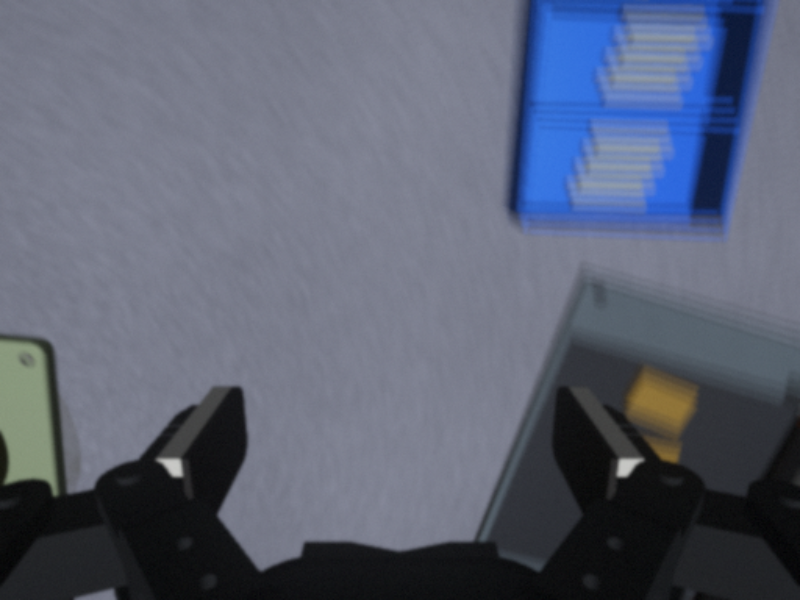

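The wrist view was still blurred by motion. It shows the bin at upper right and the fixture corner at lower right, with two blanks near (660, 400). I'll move on so the fixture comes into view.

send_rows:
  motion:
    - {"ax": 0,"ay": 0,"az": 0.1,"x": -40,"y": 14,"z": 2,"hand": 1}
    - {"ax": 0,"ay": 0,"az": 0.2,"x": -80,"y": 28,"z": 4,"hand": 1}
    - {"ax": 0,"ay": 0,"az": 0.27,"x": -120,"y": 43,"z": 6,"hand": 1}
    - {"ax": 0,"ay": 0,"az": 0.27,"x": -160,"y": 58,"z": 6,"hand": 1}
    - {"ax": 0,"ay": 0,"az": 0.27,"x": -195,"y": 70,"z": 6,"hand": 1}
    - {"ax": 0,"ay": 0,"az": 0.27,"x": -222,"y": 80,"z": 6,"hand": 1}
    - {"ax": 0,"ay": 0,"az": 0.27,"x": -238,"y": 86,"z": 6,"hand": 1}
    - {"ax": 0,"ay": 0,"az": 0.27,"x": -241,"y": 87,"z": 6,"hand": 1}
    - {"ax": 0,"ay": 0,"az": 0.27,"x": -241,"y": 87,"z": 6,"hand": 1}
    - {"ax": 0,"ay": 0,"az": 0.27,"x": -241,"y": 87,"z": 6,"hand": 1}

```text
clock: 3.27
tcp_pos: [0.4598, -0.0459, 0.2197]
eef_rot: [[0.173, 0.985, -0.001], [0.985, -0.173, 0.001], [0.001, -0.001, -1.0]]
wrist_force: [0.7, -0.3, -0.2]
finger_gap: 1.0
gripper_force: 0.0
```

```bash
python3 - <<'E'
from h import *
s=ctrl.observe(); w=look("wrist"); T=wristT(s,w); W=cloud(w,T)
np.savez("fx.npz",T=T,W=W,c=w["color"],d=w["depth"])
print(s["tcp_pos"])
for l in ["roller","stop","fixture","blank1"]:
    for r in optics.outline_of(w,l)[:6]:
        P=W[r["region"]]; P=P[~np.isnan(P[:,0])]
        print(l,round(r["p"],2),len(P),yawdir(P[:,:2]),np.round(np.percentile(P,[2,50,98],axis=0),3).tolist(), np.round(np.hstack([*cv2.minAreaRect(np.float32(P[:,:2]))]),3))
    print([(np.round(x["centre"],4),round(x["p"],2)) for x in optics.spot_point(w,l)[:6]])
cv2.imwrite("pics/d.png",cv2.resize(w["color"],(800,600)))
rel([0.463,-0.336,0.22],Rdown(10.8))
E
```

```text
[ 0.45975452 -0.04587976  0.21968086]
roller 0.74 4236 (np.float32(79.343575), (np.float32(0.63480425), np.float32(-0.008921438))) [[0.61, -0.115, 0.027], [0.636, -0.008, 0.037], [0.655, 0.071, 0.04]] [ 6.4100e-01 -2.6000e-02  2.0300e-01  3.1000e-02  7.9121e+01]
[(array([0.6468, 0.0098, 0.0251]), 0.8), (array([0.5512, 0.0071, 0.0134]), 0.26)]
stop 0.58 4591 (np.float32(79.35833), (np.float32(0.66854686), np.float32(-0.014268552))) [[0.651, -0.087, 0.013], [0.673, 0.0, 0.028], [0.701, 0.067, 0.03]] [ 6.8900e-01 -1.5000e-02  1.7000e-01  5.2000e-02  7.8955e+01]
[(array([0.6702, 0.0076, 0.0089]), 0.84)]
fixture 0.72 41451 (np.float32(-43.68564), (np.float32(0.57140505), np.float32(-0.018458169))) [[0.449, -0.118, 0.011], [0.571, -0.007, 0.013], [0.672, 0.096, 0.039]] [ 5.7500e-01 -1.6000e-02  2.1500e-01  2.5900e-01  7.9924e+01]
[(array([0.5538, 0.008 , 0.0127]), 0.63), (array([0.58  , 0.0267, 0.0016]), 0.62)]
blank1 0.95 922 (np.float32(89.74128), (np.float32(0.4669597), np.float32(-0.2225569))) [[0.452, -0.247, 0.001], [0.467, -0.222, 0.011], [0.482, -0.203, 0.012]] [ 4.6700e-01 -2.2900
[... 731 characters left out ...]
38004), (np.float32(0.5488041), np.float32(0.006396824))) [[0.526, -0.012, 0.015], [0.549, 0.006, 0.023], [0.572, 0.024, 0.024]] [5.5100e-01 5.0000e-03 3.1000e-02 5.0000e-02 6.8857e+01]
blank1 0.56 1387 (np.float32(-5.481162), (np.float32(0.5499038), np.float32(-0.04428167))) [[0.528, -0.06, 0.015], [0.55, -0.044, 0.023], [0.572, -0.029, 0.024]] [ 5.5200e-01 -4.7000e-02  3.3000e-02  4.9000e-02  8.3991e+01]
[(array([ 0.5618, -0.2132, -0.0041]), 0.91), (array([ 0.4623, -0.2207, -0.0015]), 0.91), (array([ 0.5501, -0.044 ,  0.0104]), 0.76), (array([0.5525, 0.0493, 0.0127]), 0.72), (array([0.5514, 0.0088, 0.0133]), 0.61)]
xyz [-2.84e+02  5.33e+01  1.00e-01] a [ 2.0000e-04 -1.0000e-04  1.2069e+00]
```

View pics/d.png

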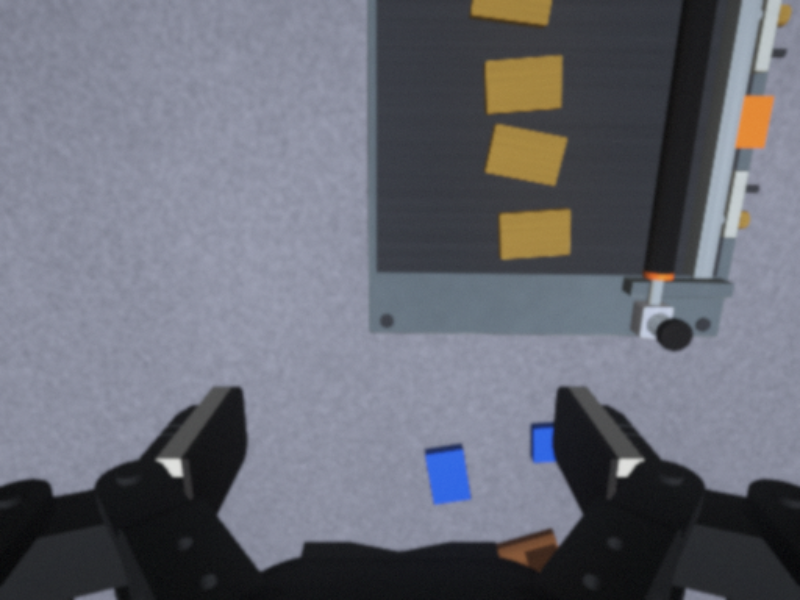

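The view shows the plate edge at column 370, the four brass blanks at columns 485–570, the roller at (680, 130) and the stop bar at (725, 130). I'll fit the fixture frame from the depth data and then head for the rest.

```bash
python3 - <<'E'
from h import *
D=np.load("fx.npz"); W=D["W"]; c=D["c"].astype(int)
P=W.reshape(-1,3); ok=~np.isnan(P[:,0]); P=P[ok]; C=c.reshape(-1,3)[ok]
for it in range(1):
    best={}
    th=np.radians(-10.4); ex=np.array([np.cos(th),np.sin(th)]); ey=np.array([-ex[1],ex[0]])
    X=P[:,:2]@ex; Y=P[:,:2]@ey
    def edge(a,b,lo,hi,m,side):
        pts=[]
        for k in np.arange(lo,hi,.003):
            q=m&(b>k)&(b<k+.003)
            if q.sum()>10: pts.append((np.percentile(a[q],1 if side<0 else 99),k+.0015))
        pts=np.array(pts); f=np.polyfit(pts[:,1],pts[:,0],1); r=pts[:,0]-np.polyval(f,pts[:,1]); g=abs(r)<.0015
        f=np.polyfit(pts[g,1],pts[g,0],1); return np.degrees(np.arctan(f[0])),f,len(pts),r.std()
    y0=Y.min()
    m=(abs(P[:,2]-.0125)<.004)&(P[:,0]>.43)&(P[:,1]<.12)&(P[:,1]>-.16)&(P[:,0]<.70)&((C.max(1)-C.min(1))<60)
    print("plate z",np.median(P[m,2]))
    a=edge(X,Y,-.20,.0,m,-1); print("-x edge",a)
    b=edge(Y,X,.46,.62,m,-1); print("-y edge",b)
    m=(P[:,2]>.034)&(P[:,0]>.60)&(P[:,0]<.66)&(P[:,1]>-.07)&(P[:,1]<.08)&(C.max(1)<60)
    print("roller",[edge(X,Y,-.18,.0,m,s_) for s_ in(-1,1)])
    m=(abs(P[:,2]-.028)<.004)&(P[:,0]>.63)&(P[:,1]>-.075)&(P[:,1]<.08)&(P[:,0]<.71)
    print("stop",[edge(X,Y,-.18,.0,m,s_) for s_ in(-1,1)],np.median(P[m,2]))
E
```

```text
plate z 0.012791542275879697
-x edge (np.float64(-88.31304306758649), array([-33.95416986,   0.2207021 ]), 7, np.float64(0.0064454744821248414))
-y edge (np.float64(-0.3429624169159222), array([-0.00598589, -0.01212855]), 54, np.float64(0.0006051943920081271))<stdin>:14: RankWarning: Polyfit may be poorly conditioned
Traceback (most recent call last):
IndexError: too many indices for array: array is 1-dimensional, but 2 were indexed
```

send_rows:
  motion:
    - {"ax": 0,"ay": 0,"az": 0.12,"x": -25,"y": 5,"z": 0,"hand": 1}
    - {"ax": 0,"ay": 0,"az": 0.24,"x": -55,"y": 10,"z": 0,"hand": 1}
    - {"ax": 0,"ay": 0,"az": 0.36,"x": -85,"y": 16,"z": 0,"hand": 1}
    - {"ax": 0,"ay": 0,"az": 0.48,"x": -115,"y": 22,"z": 0,"hand": 1}
    - {"ax": 0,"ay": 0,"az": 0.6,"x": -145,"y": 28,"z": 0,"hand": 1}
    - {"ax": 0,"ay": 0,"az": 0.72,"x": -175,"y": 34,"z": 0,"hand": 1}
    - {"ax": 0,"ay": 0,"az": 0.84,"x": -205,"y": 40,"z": 0,"hand": 1}
    - {"ax": 0,"ay": 0,"az": 0.96,"x": -235,"y": 46,"z": 0,"hand": 1}
    - {"ax": 0,"ay": 0,"az": 1.08,"x": -260,"y": 50,"z": 0,"hand": 1}
    - {"ax": 0,"ay": 0,"az": 1.2,"x": -284,"y": 53,"z": 0,"hand": 1}

```text
clock: 4.55
tcp_pos: [0.4624, -0.3381, 0.2199]
eef_rot: [[0.982, 0.187, 0.0], [0.187, -0.982, -0.0], [0.0, 0.0, -1.0]]
wrist_force: [0.2, 0.2, 0.2]
finger_gap: 0.997
gripper_force: 0.0
```

```bash
python3 - <<'E'
from h import *
D=np.load("fx.npz"); W=D["W"]; c=D["c"].astype(int)
P=W.reshape(-1,3); ok=~np.isnan(P[:,0]); P=P[ok]; C=c.reshape(-1,3)[ok]
th=np.radians(-10.7); ex=np.array([np.cos(th),np.sin(th)]); ey=np.array([-ex[1],ex[0]])
X=P[:,:2]@ex; Y=P[:,:2]@ey
def edge(a,b,lo,hi,m,side):
    pts=[]
    for k in np.arange(lo,hi,.003):
        q=m&(b>k)&(b<k+.003)
        if q.sum()>5: pts.append((np.percentile(a[q],2 if side<0 else 98),k+.0015))
    pts=np.array(pts)
    if len(pts)<5: return None
    g=abs(pts[:,0]-np.median(pts[:,0]))<.004
    f=np.polyfit(pts[g,1],pts[g,0],1); r=pts[g,0]-np.polyval(f,pts[g,1])
    return round(np.degrees(np.arctan(f[0])),2),np.round(np.polyval(f,[.03,.12]),4),g.sum(),round(r.std(),4)
m=(abs(P[:,2]-.0125)<.004)&(P[:,0]>.43)&(P[:,1]<.12)&(P[:,1]>-.16)&(P[:,0]<.70)&((C.max(1)-C.min(1))<60)
print("-x edge",edge(X,Y,-.01,.18,m,-1)); print("-y edge",edge(Y,X,.46,.62,m,-1), np.round(ex@[.58,.025],4), ey@[.58,.025])
m=(P[:,2]>.033)&(P[:,0]>.60)&(P[:,0]<.67)&(P[:,1]>-.07)&(P[:,1]<.08)&(C.max(1)<70)
print("roller",[edge(X,Y,.04,.18,m,s_) for s_ in(-1,1)])
m=(abs(P[:,2]-.028)<.004)&(X>.638)&(P[:,1]>-.07)&(P[:,1]<.08)&(X<.70)&(C.max(1)>80)
print("stop",[edge(X,Y,.04,.18,m,s_) for s_ in(-1,1)],np.median(P[m,2]))
m=(C[:,2]-C[:,0]>60)&(P[:,2]>.018)&(P[:,2]<.028)&(X<.62)
print("brass X range",np.percentile(X[m],[.5,99.5]),np.percentile(Y[m],[.5,99.5]),np.median(P[m,2]))
# rest
s=ctrl.observe(); w=look("wrist"); T=wristT(s,w); W=cloud(w,T)
np.savez("rs.npz",T=T,W=W,c=w["color"],d=w["depth"])
for l in ["straightedge","rest"]:
    for r in optics.outline_of(w,l)[:2]:
        P=W[r["region"]]; P=P[~np.isnan(P[:,0])]
        t=P[P[:,2]>(.05 if l[0]=='s' else .036)]
        print(l,round(r["p"],2),len(t),yawdir(t[:,:2]),np.round(np.percentile(t,[1,50,99],axis=0),4).tolist(), np.round(np.hstack([*cv2.minAreaRect(np.float32(t[:,:2]))]),3))
    print([(np.round(x["centre"],4),round(x["p"],2)) for x in optics.spot_point(w,l)[:2]])
cv2.imwrite("pics/e.png",cv2.resize(w["color"],(800,600)))
E
```

```text
-x edge (np.float64(-0.39), array([0.4432, 0.4425]), np.int64(64), np.float64(0.0007))
-y edge (np.float64(0.06), array([-0.0108, -0.0107]), np.int64(54), np.float64(0.0011)) 0.5653 0.13225195683722515
roller [(np.float64(-0.04), array([0.6213, 0.6213]), np.int64(45), np.float64(0.0003)), (np.float64(0.23), array([0.6357, 0.636 ]), np.int64(45), np.float64(0.0006))]
stop [(np.float64(0.01), array([0.6548, 0.6548]), np.int64(43), np.float64(0.0002)), (np.float64(-0.01), array([0.6783, 0.6783]), np.int64(18), np.float64(0.0007))] 0.028162679980182126
brass X range [0.50295522 0.5709102 ] [0.04372231 0.19506887] 0.022564870387431324
straightedge 0.86 2711 (np.float32(9.372242), (np.float32(0.47356588), np.float32(-0.33623075))) [[0.3547, -0.3562, 0.0658], [0.4733, -0.3362, 0.0682], [0.5792, -0.3178, 0.0701]] [ 0.464 -0.338  0.239  0.016  9.384]
[(array([ 0.4683, -0.3373,  0.0084]), 0.59)]
rest 0.88 1133 (np.float32(4.0420246), (np.float32(0.48032176), np.float32(-0.33544))) [[0.3832, -0.3683, 0.0361], [0.5237, -0.3372, 0.0413], [0.5482, -0.3068, 0.0675]] [ 0.465 -0.338  0.166  0.038  9.421]
[(array([ 0.4666, -0.3388, -0.0021]), 0.7)]
```

View pics/e.png

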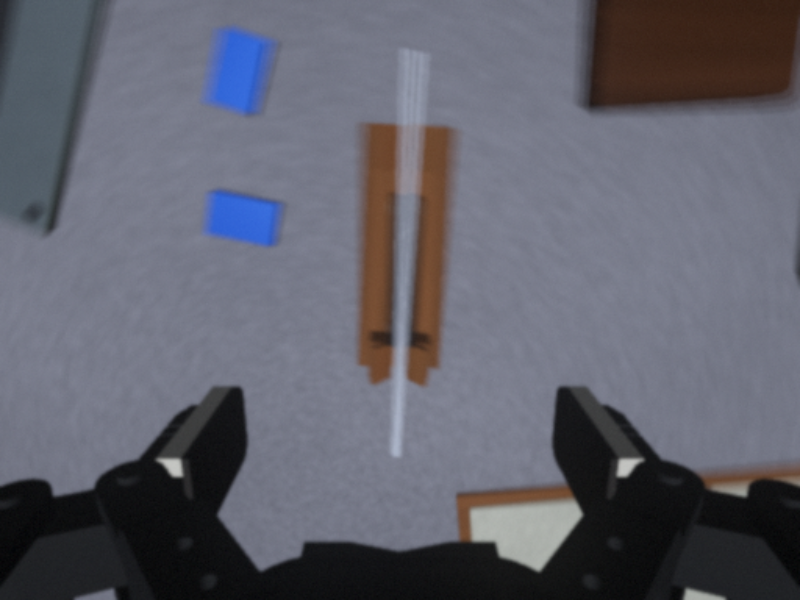

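The arm was still settling, so this view is slightly blurred: the blade runs from (415, 50) to (397, 455), with the rest under it. I'll measure again now that it's still.

```bash
cat > rest.py <<'E'
from h import *
s=ctrl.observe(); w=look("wrist"); T=wristT(s,w); W=cloud(w,T)
print(s["tcp_pos"],s["qd"].max() if hasattr(s["qd"],"max") else max(s["qd"]))
for l in ["straightedge","rest"]:
    for r in optics.outline_of(w,l)[:1]:
        P=W[r["region"]]; P=P[~np.isnan(P[:,0])]
        t=P[P[:,2]>.055] if l[0]=='s' else P[(P[:,2]>.034)&(P[:,2]<.046)]
        b=P[P[:,2]<.02]
        print(l,round(r["p"],2),len(t),yawdir(t[:,:2]),np.round(np.percentile(t,[1,50,99],axis=0),4).tolist(), np.round(np.hstack([*cv2.minAreaRect(np.float32(t[:,:2]))]),4), np.round(np.hstack([*cv2.minAreaRect(np.float32(P[:,:2]))]),4))
        if l[0]=='r': np.save("restpts.npy",P)
np.savez("rs.npz",T=T,W=W,c=w["color"])
# grip plates: dark pixels near blade, z>.05
P=W.reshape(-1,3); C=w["color"].reshape(-1,3)
m=(P[:,2]>.05)&(P[:,2]<.075)&(P[:,0]>.33)&(P[:,0]<.6)&(abs(P[:,1]+.338)<.05)
e=P[m]; d=m&(C.max(1)<75)
print("all",yawdir(e[:,:2]),np.round(np.hstack([*cv2.minAreaRect(np.float32(e[:,:2]))]),4)); 
if d.sum()>20: print("dark",d.sum(),np.round(np.hstack([*cv2.minAreaRect(np.float32(P[d][:,:2]))]),4),np.median(P[d,2]))
E
python3 rest.py
```

```text
[ 0.46242139 -0.3357541   0.21969408] 1.0183651268932055
straightedge 0.82 2792 (np.float32(9.340109), (np.float32(0.47301397), np.float32(-0.3362491))) [[0.3514, -0.3569, 0.0657], [0.4734, -0.3362, 0.0682], [0.5793, -0.3177, 0.0701]] [ 0.4641 -0.3377  0.2398  0.0165  8.9289] [ 0.458  -0.338   0.2753  0.0179  8.9289]
rest 0.6 1289 (np.float32(15.891025), (np.float32(0.47527477), np.float32(-0.3359461))) [[0.3836, -0.368, 0.0341], [0.525, -0.337, 0.0405], [0.5482, -0.3068, 0.0444]] [ 0.465  -0.3379  0.1661  0.0387  9.5468] [ 0.4631 -0.3382  0.1738  0.0611  9.0158]
all (np.float32(9.33575), (np.float32(0.4730475), np.float32(-0.33625224))) [ 0.4642 -0.3378  0.2398  0.0166  8.8532]
dark 850 [ 0.4642 -0.3373  0.0895  0.0165  9.554 ] 0.0675774617302094
```

send_rows:
  motion:
    - {"ax": 0,"ay": 0,"az": 0.024,"x": 1.4,"y": 2.2,"z": 25,"hand": 1}
    - {"ax": 0,"ay": 0,"az": 0.024,"x": 1.4,"y": 2.2,"z": 55,"hand": 1}
    - {"ax": 0,"ay": 0,"az": 0.024,"x": 1.4,"y": 2.2,"z": 80,"hand": 1}
    - {"ax": 0,"ay": 0,"az": 0.024,"x": 1.4,"y": 2.2,"z": 95,"hand": 1}
    - {"ax": 0,"ay": 0,"az": 0.024,"x": 1.4,"y": 2.2,"z": 105,"hand": 1}
    - {"ax": 0,"ay": 0,"az": 0.024,"x": 1.4,"y": 2.2,"z": 110,"hand": 1}
    - {"ax": 0,"ay": 0,"az": 0.024,"x": 1.4,"y": 2.2,"z": 110,"hand": 1}
    - {"ax": 0,"ay": 0,"az": 0.024,"x": 1.4,"y": 2.2,"z": 110,"hand": 1}
    - {"ax": 0,"ay": 0,"az": 0.024,"x": 1.4,"y": 2.2,"z": 110,"hand": 1}
    - {"ax": 0,"ay": 0,"az": 0.024,"x": 1.4,"y": 2.2,"z": 110,"hand": 1}

```text
clock: 5.78
tcp_pos: [0.4653, -0.339, 0.1116]
eef_rot: [[0.985, 0.17, 0.002], [0.17, -0.985, -0.002], [0.002, 0.002, -1.0]]
wrist_force: [-0.9, 0.5, -0.2]
finger_gap: 0.999
gripper_force: 0.0
```

```bash
python3 rest.py; python3 - <<'E'
from h import *
rel([.4642,-.3377,.039],Rdown(9.4))
E
```

```text
[ 0.46528263 -0.3390093   0.11161243] 0.3229242243000438
straightedge 0.77 5882 (np.float32(9.401462), (np.float32(0.48259726), np.float32(-0.33458564))) [[0.3767, -0.3528, 0.0656], [0.4817, -0.3347, 0.0682], [0.5782, -0.3177, 0.0699]] [ 0.4761 -0.3359  0.2119  0.0165  9.2621] [ 0.4761 -0.3359  0.2119  0.0165  9.2621]
rest 0.78 2667 (np.float32(13.879275), (np.float32(0.4695814), np.float32(-0.33952165))) [[0.3835, -0.3675, 0.0341], [0.5265, -0.3364, 0.0405], [0.5483, -0.3067, 0.0442]] [ 0.4648 -0.3375  0.1664  0.0388  9.3215] [ 0.4531 -0.3396  0.1955  0.0613  8.9944]
all (np.float32(9.3637705), (np.float32(0.48234192), np.float32(-0.33467925))) [ 0.4756 -0.336   0.2129  0.0166  9.2348]
dark 2097 [ 0.4642 -0.3378  0.0901  0.0162  9.6206] 0.06755497643588038
xyz [-0.5 -1.2 71.9] a [ 0.0014 -0.001   0.0067]
```

send_rows:
  motion:
    - {"ax": 0,"ay": 0,"az": 0.006,"x": -0.5,"y": -1,"z": 15,"hand": 1}
    - {"ax": 0,"ay": 0,"az": 0.006,"x": -0.5,"y": -1,"z": 35,"hand": 1}
    - {"ax": 0,"ay": 0,"az": 0.006,"x": -0.5,"y": -1,"z": 52,"hand": 1}
    - {"ax": 0,"ay": 0,"az": 0.006,"x": -0.5,"y": -1,"z": 64,"hand": 1}
    - {"ax": 0,"ay": 0,"az": 0.006,"x": -0.5,"y": -1,"z": 70,"hand": 1}
    - {"ax": 0,"ay": 0,"az": 0.006,"x": -0.5,"y": -1,"z": 72,"hand": 1}
    - {"ax": 0,"ay": 0,"az": 0.006,"x": -0.5,"y": -1,"z": 72,"hand": 1}
    - {"ax": 0,"ay": 0,"az": 0.006,"x": -0.5,"y": -1,"z": 72,"hand": 1}
    - {"ax": 0,"ay": 0,"az": 0.006,"x": -0.5,"y": -1,"z": 72,"hand": 1}
    - {"ax": 0,"ay": 0,"az": 0.006,"x": -0.5,"y": -1,"z": 72,"hand": 1}

```text
clock: 6.77
tcp_pos: [0.4644, -0.3379, 0.0391]
eef_rot: [[0.986, 0.164, 0.002], [0.164, -0.986, -0.001], [0.001, 0.002, -1.0]]
wrist_force: [0.2, -0.7, 0.2]
finger_gap: 1.002
gripper_force: 0.0
```

```bash
python3 - <<'E'
from h import *
s=ctrl.observe();print(s["tcp_pos"],s["wrist_force"]);rel([.4642,-.3377,.039],Rdown(9.4))
E
```

```text
[ 0.46441809 -0.33794352  0.03909734] [ 0.21277559 -0.71757043  0.16369667]
xyz [-0.2 -0.3  0.1] a [ 0.0017 -0.0012  0.0008]
```

send_rows:
  motion:
    - {"ax": 0,"ay": 0,"az": 0,"x": 0,"y": 0,"z": 0,"hand": -1}
    - {"ax": 0,"ay": 0,"az": 0,"x": 0,"y": 0,"z": 0,"hand": -1}
    - {"ax": 0,"ay": 0,"az": 0,"x": 0,"y": 0,"z": 0,"hand": -1}
    - {"ax": 0,"ay": 0,"az": 0,"x": 0,"y": 0,"z": 0,"hand": -1}
    - {"ax": 0,"ay": 0,"az": 0,"x": 0,"y": 0,"z": 0,"hand": -1}
    - {"ax": 0,"ay": 0,"az": 0,"x": 0,"y": 0,"z": 0,"hand": -1}
    - {"ax": 0,"ay": 0,"az": 0,"x": 0,"y": 0,"z": 0,"hand": -1}
    - {"ax": 0,"ay": 0,"az": 0,"x": 0,"y": 0,"z": 0,"hand": -1}
    - {"ax": 0,"ay": 0,"az": 0,"x": 0,"y": 0,"z": 0,"hand": -1}
    - {"ax": 0,"ay": 0,"az": 0,"x": 0,"y": 0,"z": 0,"hand": -1}
  force: 90

```text
clock: 7.6
tcp_pos: [0.4639, -0.3374, 0.0382]
eef_rot: [[0.986, 0.164, 0.0], [0.164, -0.986, -0.0], [0.0, 0.0, -1.0]]
wrist_force: [-0.1, 0.2, 1.2]
finger_gap: 0.169
gripper_force: 88.4
```

send_rows:
  motion:
    - {"ax": 0,"ay": 0,"az": 0,"x": 0,"y": 0,"z": 0,"hand": -1}
    - {"ax": 0,"ay": 0,"az": 0,"x": 0,"y": 0,"z": -5,"hand": -1}
    - {"ax": 0,"ay": 0,"az": 0,"x": 0,"y": 0,"z": -15,"hand": -1}
    - {"ax": 0,"ay": 0,"az": 0,"x": 0,"y": 0,"z": -30,"hand": -1}
    - {"ax": 0,"ay": 0,"az": 0,"x": 0,"y": 0,"z": -50,"hand": -1}
    - {"ax": 0,"ay": 0,"az": 0,"x": 0,"y": 0,"z": -70,"hand": -1}
    - {"ax": 0,"ay": 0,"az": 0,"x": 0,"y": 0,"z": -90,"hand": -1}
    - {"ax": 0,"ay": 0,"az": 0,"x": 0,"y": 0,"z": -105,"hand": -1}
    - {"ax": 0,"ay": 0,"az": 0,"x": 0,"y": 0,"z": -110,"hand": -1}
    - {"ax": 0,"ay": 0,"az": 0,"x": 0,"y": 0,"z": -110,"hand": -1}

```text
clock: 8.43
tcp_pos: [0.4645, -0.3381, 0.15]
eef_rot: [[0.986, 0.164, 0.003], [0.164, -0.986, -0.003], [0.002, 0.003, -1.0]]
wrist_force: [0.3, -0.1, -2.6]
finger_gap: 0.163
gripper_force: 87.8
```

```bash
python3 - <<'E'
from h import *
s=ctrl.observe();print(s["tcp_pos"],s["wrist_force"],s["finger_gap"],s["gripper_force"])
th=np.radians(-10.7); ex=np.array([np.cos(th),np.sin(th)]); ey=np.array([-ex[1],ex[0]])
p=ex*.47+ey*.132; print(p)
rel([*p,.14],Rdown(79.3))
w=look("wrist"); cv2.imwrite("pics/f.png",w["color"])
W=cloud(w,wristT(s,w)); T=np.linalg.inv(np.r_[np.c_[np.array(s["eef_rot"]),s["tcp_pos"]],[[0,0,0,1]]])
Q=(W.reshape(-1,3)@T[:3,:3].T+T[:3,3]); 
m=(abs(Q[:,1])<.03)&(abs(Q[:,2])<.05)&(abs(Q[:,0])<.14); print(m.sum())
q=Q[m&(Q[:,0]>.05)]; print(yawdir(q[:,[0,1]]), np.percentile(q,[1,50,99],axis=0).round(4))
E
```

```text
[ 0.46453336 -0.33809391  0.14995119] [ 0.27196215 -0.07414505 -2.58631928] 0.1628648391060688 87.80482292175293
[0.48633601 0.04244158]
xyz [  83.9 -371.8    9. ] a [ 0.0039 -0.     -1.2192]
15411
(np.float32(0.15436187), (np.float32(0.07591414), np.float32(0.00078688306))) [[ 0.0505 -0.0022 -0.0318]
 [ 0.0767  0.0009 -0.0303]
 [ 0.0985  0.0037 -0.0288]]
```

View pics/f.png

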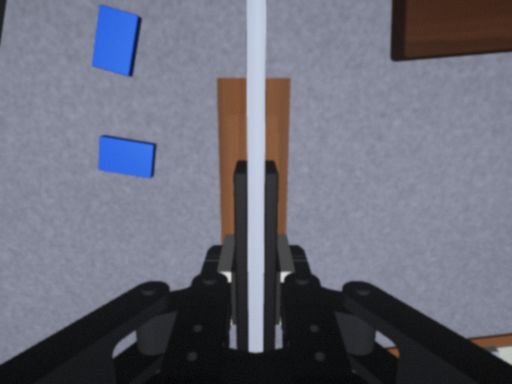

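The blade is gripped squarely, filling columns 247–266 of the picture, and the rest below is clear. I'll carry it over to the fixture at this height.

send_rows:
  motion:
    - {"ax": 0,"ay": 0,"az": -0.08,"x": 5,"y": -20,"z": 0,"hand": -1}
    - {"ax": 0,"ay": 0,"az": -0.2,"x": 14,"y": -55,"z": 0,"hand": -1}
    - {"ax": 0,"ay": 0,"az": -0.32,"x": 24,"y": -95,"z": 0,"hand": -1}
    - {"ax": 0,"ay": 0,"az": -0.44,"x": 34,"y": -135,"z": 0,"hand": -1}
    - {"ax": 0,"ay": 0,"az": -0.56,"x": 44,"y": -175,"z": 0,"hand": -1}
    - {"ax": 0,"ay": 0,"az": -0.68,"x": 53,"y": -215,"z": 0,"hand": -1}
    - {"ax": 0,"ay": 0,"az": -0.8,"x": 63,"y": -255,"z": 0,"hand": -1}
    - {"ax": 0,"ay": 0,"az": -0.92,"x": 73,"y": -295,"z": 0,"hand": -1}
    - {"ax": 0,"ay": 0,"az": -1.04,"x": 82,"y": -330,"z": 0,"hand": -1}
    - {"ax": 0,"ay": 0,"az": -1.14,"x": 88,"y": -355,"z": 0,"hand": -1}

```text
clock: 9.32
tcp_pos: [0.4904, 0.0307, 0.1461]
eef_rot: [[0.256, 0.967, -0.004], [0.967, -0.256, 0.002], [0.001, -0.004, -1.0]]
wrist_force: [0.6, -0.0, -2.5]
finger_gap: 0.169
gripper_force: 88.2
```

```bash
cat >> h.py <<'E'
th=np.radians(-10.7); ex=np.array([np.cos(th),np.sin(th)]); ey=np.array([-ex[1],ex[0]])
E
python3 - <<'E'
from h import *
rel([*(ex*.478+ey*.132),.13],Rdown(79.3))
D=np.load("fx.npz"); P=D["W"].reshape(-1,3); X=P[:,:2]@ex; Y=P[:,:2]@ey
for lo,hi in ((.442,.446),(.446,.452),(.46,.5)):
  for a,b in ((-.01,.0),(.0,.02),(.03,.04),(.06,.15)):
    m=(X>lo)&(X<hi)&(Y>a)&(Y<b); print(lo,a,m.sum(),np.round(np.nanpercentile(P[m,2],[5,50,95]),4) if m.sum() else '')
E
```

```text
xyz [10.9  1.1 16.1] a [-0.004  -0.0007 -0.0718]
0.442 -0.01 27 [0.0118 0.0129 0.0135]
0.442 0.0 52 [0.0114 0.0126 0.0135]
0.442 0.03 26 [0.0113 0.0124 0.0139]
0.442 0.06 359 [0.0116 0.0128 0.0141]
0.446 -0.01 52 [0.012  0.0135 0.0152]
0.446 0.0 104 [0.0119 0.0126 0.0138]
0.446 0.03 54 [0.0118 0.0129 0.0139]
0.446 0.06 516 [0.0116 0.0128 0.0141]
0.46 -0.01 298 [0.0114 0.0127 0.0139]
0.46 0.0 656 [0.0115 0.0127 0.0138]
0.46 0.03 336 [0.0118 0.0128 0.014 ]
0.46 0.06 3630 [0.0116 0.0128 0.0141]
```

send_rows:
  motion:
    - {"ax": 0,"ay": 0,"az": -0.04,"x": 6,"y": 0,"z": 5,"hand": -1}
    - {"ax": 0,"ay": 0,"az": -0.073,"x": 11,"y": 1,"z": 20,"hand": -1}
    - {"ax": 0,"ay": 0,"az": -0.073,"x": 11,"y": 1,"z": 40,"hand": -1}
    - {"ax": 0,"ay": 0,"az": -0.073,"x": 11,"y": 1,"z": 55,"hand": -1}
    - {"ax": 0,"ay": 0,"az": -0.073,"x": 11,"y": 1,"z": 65,"hand": -1}
    - {"ax": 0,"ay": 0,"az": -0.073,"x": 11,"y": 1,"z": 70,"hand": -1}
    - {"ax": 0,"ay": 0,"az": -0.073,"x": 11,"y": 1,"z": 70,"hand": -1}
    - {"ax": 0,"ay": 0,"az": -0.073,"x": 11,"y": 1,"z": 70,"hand": -1}
    - {"ax": 0,"ay": 0,"az": -0.073,"x": 11,"y": 1,"z": 70,"hand": -1}
    - {"ax": 0,"ay": 0,"az": -0.073,"x": 11,"y": 1,"z": 70,"hand": -1}

```text
clock: 10.15
tcp_pos: [0.4972, 0.0374, 0.0791]
eef_rot: [[0.192, 0.981, 0.002], [0.981, -0.192, -0.0], [0.0, 0.002, -1.0]]
wrist_force: [0.1, -0.7, -3.1]
finger_gap: 0.17
gripper_force: 88.2
```

```bash
cat > blk.py <<'E'
from h import *
import sys
s=ctrl.observe(); w=look("wrist"); W=cloud(w,wristT(s,w)); P=W.reshape(-1,3); C=w["color"].reshape(-1,3).astype(int)
R=np.array(s["eef_rot"]); p=np.array(s["tcp_pos"])
print("tcp",p.round(4),"yaw",np.degrees(np.arctan2(R[1,0],R[0,0])).round(2),"X",(p[:2]@ex).round(4),"Y",(p[:2]@ey).round(4),"F",np.round(s["wrist_force"],2))
X=P[:,:2]@ex; Y=P[:,:2]@ey
br=(w["color"][...,2].astype(int)-w["color"][...,0]>50)&(W[...,2]>.017)&(W[...,2]<.030)
n,lab,st,_=cv2.connectedComponentsWithStats(br.astype(np.uint8))
for i in range(1,n):
    if st[i,4]>150:
        q=W[lab==i]; A=np.float32(np.c_[q[:,:2]@ex,q[:,:2]@ey]*1000)
        print("brass",st[i,4],[np.round(v,1) for v in cv2.minAreaRect(A)],"x",np.percentile(A[:,0],[1,99]).round(1),"y",np.percentile(A[:,1],[1,99]).round(1),"z",np.median(q[:,2]).round(4))
# blade top: points near tool
T=np.linalg.inv(np.r_[np.c_[R,p],[[0,0,0,1]]]); Q=P@T[:3,:3].T+T[:3,3]
m=(abs(Q[:,1])<.012)&(Q[:,2]<-.024)&(Q[:,2]>-.036)&(Q[:,0]>.05)&(Q[:,0]<.13)
if m.sum()>50: print("blade top tool",np.percentile(Q[m],[2,50,98],axis=0).round(4).tolist(), yawdir(np.c_[X[m],Y[m]]))
if len(sys.argv)>1: cv2.imwrite(sys.argv[1],cv2.resize(w["color"],(800,600)))
E
python3 blk.py
```

```text
tcp [0.4972 0.0374 0.0791] yaw 78.93 X 0.4816 Y 0.1291 F [ 0.1  -0.66 -3.06]
brass 4319 [array([524.8, 199.8]), array([30. , 46.3]), np.float64(83.7)] x [501.7 547.3] y [184.5 215.6] z 0.0226
brass 3616 [array([534.7, 149.7]), array([46.3, 30.7]), np.float64(5.0)] x [511.6 557.2] y [134.6 165.6] z 0.0226
brass 3164 [array([539.2, 108.6]), array([30.5, 46.1]), np.float64(80.0)] x [515.8 562.1] y [ 92.5 126. ] z 0.0226
blade top tool [[0.0511, -0.0025, -0.0316], [0.0765, 0.0002, -0.0304], [0.0973, 0.0033, -0.0289]] (np.float32(89.63285), (np.float32(0.48241967), np.float32(0.20472977)))
```

```bash
python3 - <<'E'
from h import *
s=ctrl.observe();print(s["tcp_pos"])
rel([*(ex*.480+ey*.131),.0445],Rdown(79.35))
E
```

```text
[0.4971043  0.03748633 0.07904931]
xyz [ 1.9 -1.6 34.5] a [ 0.0022 -0.0002 -0.0073]
```

send_rows:
  motion:
    - {"ax": 0,"ay": 0,"az": -0.007,"x": 2,"y": -1.5,"z": 6,"hand": -1}
    - {"ax": 0,"ay": 0,"az": -0.007,"x": 2,"y": -1.5,"z": 16,"hand": -1}
    - {"ax": 0,"ay": 0,"az": -0.007,"x": 2,"y": -1.5,"z": 24,"hand": -1}
    - {"ax": 0,"ay": 0,"az": -0.007,"x": 2,"y": -1.5,"z": 29,"hand": -1}
    - {"ax": 0,"ay": 0,"az": -0.007,"x": 2,"y": -1.5,"z": 31,"hand": -1}
    - {"ax": 0,"ay": 0,"az": -0.007,"x": 2,"y": -1.5,"z": 32,"hand": -1}
    - {"ax": 0,"ay": 0,"az": -0.007,"x": 2,"y": -1.5,"z": 32,"hand": -1}
    - {"ax": 0,"ay": 0,"az": -0.007,"x": 2,"y": -1.5,"z": 32,"hand": -1}
    - {"ax": 0,"ay": 0,"az": -0.007,"x": 2,"y": -1.5,"z": 32,"hand": -1}
    - {"ax": 0,"ay": 0,"az": -0.007,"x": 2,"y": -1.5,"z": 32,"hand": -1}

```text
clock: 11.03
tcp_pos: [0.4955, 0.0399, 0.0464]
eef_rot: [[0.185, 0.983, 0.001], [0.983, -0.185, -0.0], [0.0, 0.001, -1.0]]
wrist_force: [-0.4, -0.7, -2.4]
finger_gap: 0.173
gripper_force: 88.2
```

```bash
python3 blk.py; python3 - <<'E'
from h import *
s=ctrl.observe();print(s["tcp_pos"],s["wrist_force"])
rel([*(ex*.480+ey*.131),.0445],Rdown(79.35))
E
```

```text
tcp [0.4955 0.0399 0.0464] yaw 79.34 X 0.4795 Y 0.1312 F [-0.38 -0.67 -2.38]
brass 6104 [array([524.8, 199.9]), array([30.1, 46.4]), np.float64(83.7)] x [501.6 547.2] y [184.5 215.6] z 0.0226
brass 4939 [array([534.9, 149.7]), array([46.9, 30.7]), np.float64(5.4)] x [511.6 556.9] y [134.7 165.8] z 0.0226
brass 3814 [array([539.2, 108.7]), array([30.5, 46.5]), np.float64(80.3)] x [516.1 562.2] y [ 94.8 126.3] z 0.0226
brass 258 [array([559.8,  57.4]), array([ 5.9, 24.4]), np.float64(49.1)] x [551.5 566.5] y [48.7 66.6] z 0.0227
blade top tool [[0.0511, -0.0025, -0.0317], [0.0765, 0.0005, -0.0304], [0.0973, 0.0032, -0.029]] (np.float32(-89.958824), (np.float32(0.47976908), np.float32(0.20678592)))
[0.49544663 0.03987724 0.04638403] [ 0.0613713   0.5192246  -2.75556253]
xyz [-0.2  0.6  1.9] a [ 0.0009 -0.0001 -0.0002]
```

send_rows:
  motion:
    - {"ax": 0,"ay": 0,"az": 0,"x": 0,"y": 2,"z": 1.5,"hand": -1}
    - {"ax": 0,"ay": 0,"az": 0,"x": 0,"y": 6,"z": 1.5,"hand": -1}
    - {"ax": 0,"ay": 0,"az": 0,"x": 0,"y": 11,"z": 1.5,"hand": -1}
    - {"ax": 0,"ay": 0,"az": 0,"x": 0,"y": 15,"z": 1.5,"hand": -1}
    - {"ax": 0,"ay": 0,"az": 0,"x": 0,"y": 19,"z": 1.5,"hand": -1}
    - {"ax": 0,"ay": 0,"az": 0,"x": 0,"y": 23,"z": 1.5,"hand": -1}
    - {"ax": 0,"ay": 0,"az": 0,"x": 0,"y": 27,"z": 1.5,"hand": -1}
    - {"ax": 0,"ay": 0,"az": 0,"x": 0,"y": 31,"z": 1.5,"hand": -1}
    - {"ax": 0,"ay": 0,"az": 0,"x": 0,"y": 34,"z": 1.5,"hand": -1}
    - {"ax": 0,"ay": 0,"az": 0,"x": 0,"y": 36,"z": 1.5,"hand": -1}

```text
clock: 11.92
tcp_pos: [0.5305, 0.0332, 0.0443]
eef_rot: [[0.185, 0.983, -0.001], [0.983, -0.185, 0.0], [-0.0, -0.001, -1.0]]
wrist_force: [-0.4, -0.6, -3.3]
finger_gap: 0.173
gripper_force: 88.3
```

```bash
python3 blk.py
```

```text
tcp [0.5305 0.0332 0.0443] yaw 79.34 X 0.5151 Y 0.1311 F [-0.36 -0.57 -3.26]
brass 6030 [array([542.4, 201. ]), array([30.1, 44.2]), np.float64(90.0)] x [520.6 563.5] y [186.1 215.9] z 0.0226
brass 4056 [array([545.7, 148.8]), array([37.5, 30.6]), np.float64(0.3)] x [527.4 563.7] y [134.2 163.8] z 0.0226
brass 1768 [array([549. , 110.7]), array([27.3, 33.9]), np.float64(84.1)] x [535.2 565.9] y [ 97.1 125.1] z 0.0226
brass 153 [array([529.1,  64.2]), array([ 4.1, 16. ]), np.float64(1.3)] x [527.  530.8] y [56.6 71.8] z 0.0227
blade top tool [[0.0511, -0.0025, -0.0317], [0.0763, 0.0005, -0.0304], [0.0974, 0.0032, -0.029]] (np.float32(-89.94466), (np.float32(0.5154636), np.float32(0.20668)))
```

send_rows:
  motion:
    - {"ax": 0,"ay": 0,"az": 0,"x": 0,"y": 2,"z": 0,"hand": -1}
    - {"ax": 0,"ay": 0,"az": 0,"x": 0,"y": 6,"z": 0,"hand": -1}
    - {"ax": 0,"ay": 0,"az": 0,"x": 0,"y": 11,"z": 0,"hand": -1}
    - {"ax": 0,"ay": 0,"az": 0,"x": 0,"y": 16,"z": 0,"hand": -1}
    - {"ax": 0,"ay": 0,"az": 0,"x": 0,"y": 21,"z": 0,"hand": -1}
    - {"ax": 0,"ay": 0,"az": 0,"x": 0,"y": 26,"z": 0,"hand": -1}
    - {"ax": 0,"ay": 0,"az": 0,"x": 0,"y": 31,"z": 0,"hand": -1}
    - {"ax": 0,"ay": 0,"az": 0,"x": 0,"y": 36,"z": 0,"hand": -1}
    - {"ax": 0,"ay": 0,"az": 0,"x": 0,"y": 40,"z": 0,"hand": -1}
    - {"ax": 0,"ay": 0,"az": 0,"x": 0,"y": 42,"z": 0,"hand": -1}

```text
clock: 12.8
tcp_pos: [0.5727, 0.0253, 0.0447]
eef_rot: [[0.185, 0.983, 0.001], [0.983, -0.185, -0.0], [0.0, 0.001, -1.0]]
wrist_force: [-1.4, 0.1, -1.8]
finger_gap: 0.168
gripper_force: 88.2
```

```bash
cat > f.py <<'E'
from h import *
s=ctrl.observe(); R=np.array(s["eef_rot"]); p=np.array(s["tcp_pos"]); F=np.array(s["wrist_force"])
print("z",p[2].round(4),"yaw",np.degrees(np.arctan2(R[1,0],R[0,0])).round(2),"X",(p[:2]@ex).round(4),"Y",(p[:2]@ey).round(4),"Fx",(F[:2]@ex).round(2),"Fy",(F[:2]@ey).round(2),"Fz",F[2].round(2),"M",np.round(s["wrist_torque"],2))
E
python3 blk.py; python3 f.py;  python3 - <<'E'
from h import *
a=look("top"); W=cloud(a)
br=(a["color"][...,2].astype(int)-a["color"][...,0]>35)&(W[...,2]>.015)&(W[...,2]<.032)&(W[...,0]>.5)&(W[...,0]<.66)&(abs(W[...,1])<.15)
n,lab,st,_=cv2.connectedComponentsWithStats(br.astype(np.uint8))
for i in range(1,n):
    if st[i,4]>20:
        q=W[lab==i]; A=np.float32(np.c_[q[:,:2]@ex,q[:,:2]@ey]*1000); print(st[i,4],[np.round(v,1) for v in cv2.minAreaRect(A)])
E
```

```text
tcp [0.5727 0.0253 0.0447] yaw 79.33 X 0.5581 Y 0.1312 F [-1.37  0.1  -1.81]
brass 6011 [array([585.5, 201. ]), array([44.5, 30.2]), np.float64(0.2)] x [563.6 606.5] y [186.1 216. ] z 0.0226
brass 3978 [array([588.7, 149.2]), array([37.5, 30. ]), np.float64(0.0)] x [570.4 606.6] y [134.7 163.9] z 0.0226
brass 1857 [array([675.2, 129.6]), array([19.6, 30.6]), np.float64(0.2)] x [666.2 684. ] y [115.  144.6] z 0.0286
brass 1797 [array([592. , 110.7]), array([30.7, 30.8]), np.float64(89.9)] x [578.  606.8] y [ 96.9 125.7] z 0.0225
brass 175 [array([682.7,  70.2]), array([ 6.8, 10.9]), np.float64(3.0)] x [679.3 685.9] y [65.3 75.7] z 0.0258
brass 155 [array([571.9,  64.3]), array([ 4.1, 16.3]), np.float64(2.2)] x [570.  573.8] y [56.5 72.3] z 0.0228
blade top tool [[0.0511, -0.0025, -0.0317], [0.0765, 0.0005, -0.0304], [0.0973, 0.0033, -0.029]] (np.float32(89.99161), (np.float32(0.5583642), np.float32(0.20676607)))
z 0.0447 yaw 79.33 X 0.5583 Y 0.1311 Fx 0.28 Fy -0.18 Fz -3.14 M [0.02 0.01 0.01]
82 [array([588.8,  53.5]), array([20.8, 38.8]), np.float64(89.7)]
```

send_rows:
  motion:
    - {"ax": 0,"ay": 0,"az": 0,"x": 0,"y": 2,"z": 0,"hand": -1}
    - {"ax": 0,"ay": 0,"az": 0,"x": 0,"y": 5,"z": 0,"hand": -1}
    - {"ax": 0,"ay": 0,"az": 0,"x": 0,"y": 8,"z": 0,"hand": -1}
    - {"ax": 0,"ay": 0,"az": 0,"x": 0,"y": 11,"z": 0,"hand": -1}
    - {"ax": 0,"ay": 0,"az": 0,"x": 0,"y": 14,"z": 0,"hand": -1}
    - {"ax": 0,"ay": 0,"az": 0,"x": 0,"y": 16,"z": 0,"hand": -1}
    - {"ax": 0,"ay": 0,"az": 0,"x": 0,"y": 17,"z": 0,"hand": -1}
    - {"ax": 0,"ay": 0,"az": 0,"x": 0,"y": 18,"z": 0,"hand": -1}
    - {"ax": 0,"ay": 0,"az": 0,"x": 0,"y": 19,"z": 0,"hand": -1}
    - {"ax": 0,"ay": 0,"az": 0,"x": 0,"y": 20,"z": 0,"hand": -1}

```text
clock: 13.73
tcp_pos: [0.5904, 0.022, 0.0443]
eef_rot: [[0.185, 0.983, -0.003], [0.983, -0.185, 0.0], [-0.0, -0.003, -1.0]]
wrist_force: [-4.8, 1.4, -2.6]
finger_gap: 0.174
gripper_force: 88.4
```

```bash
python3 f.py
```

```text
z 0.0443 yaw 79.34 X 0.5761 Y 0.1312 Fx -5.02 Fy 0.48 Fz -2.63 M [ 0.23  0.86 -0.  ]
```

send_rows:
  motion:
    - {"ax": 0,"ay": 0,"az": 0,"x": 0,"y": 1,"z": 0,"hand": -1}
    - {"ax": 0,"ay": 0,"az": 0,"x": 0,"y": 2,"z": 0,"hand": -1}
    - {"ax": 0,"ay": 0,"az": 0,"x": 0,"y": 3,"z": 0,"hand": -1}
    - {"ax": 0,"ay": 0,"az": 0,"x": 0,"y": 4,"z": 0,"hand": -1}
    - {"ax": 0,"ay": 0,"az": 0,"x": 0,"y": 5,"z": 0,"hand": -1}
    - {"ax": 0,"ay": 0,"az": 0,"x": 0,"y": 6,"z": 0,"hand": -1}
    - {"ax": 0,"ay": 0,"az": 0,"x": 0,"y": 7,"z": 0,"hand": -1}
    - {"ax": 0,"ay": 0,"az": 0,"x": 0,"y": 8,"z": 0,"hand": -1}
    - {"ax": 0,"ay": 0,"az": 0,"x": 0,"y": 9,"z": 0,"hand": -1}
    - {"ax": 0,"ay": 0,"az": 0,"x": 0,"y": 10,"z": 0,"hand": -1}

```text
clock: 14.57
tcp_pos: [0.6014, 0.0199, 0.0445]
eef_rot: [[0.185, 0.983, 0.0], [0.983, -0.185, -0.0], [-0.0, 0.0, -1.0]]
wrist_force: [-3.2, 0.1, -3.6]
finger_gap: 0.168
gripper_force: 88.2
```

```bash
python3 f.py
```

```text
z 0.0445 yaw 79.34 X 0.5872 Y 0.1312 Fx -3.14 Fy -0.46 Fz -3.63 M [ 0.04  0.6  -0.02]
```

send_rows:
  motion:
    - {"ax": 0,"ay": 0,"az": 0,"x": 0,"y": 1,"z": 0,"hand": -1}
    - {"ax": 0,"ay": 0,"az": 0,"x": 0,"y": 2.5,"z": 0,"hand": -1}
    - {"ax": 0,"ay": 0,"az": 0,"x": 0,"y": 4,"z": 0,"hand": -1}
    - {"ax": 0,"ay": 0,"az": 0,"x": 0,"y": 5.5,"z": 0,"hand": -1}
    - {"ax": 0,"ay": 0,"az": 0,"x": 0,"y": 7,"z": 0,"hand": -1}
    - {"ax": 0,"ay": 0,"az": 0,"x": 0,"y": 8.5,"z": 0,"hand": -1}
    - {"ax": 0,"ay": 0,"az": 0,"x": 0,"y": 10,"z": 0,"hand": -1}
    - {"ax": 0,"ay": 0,"az": 0,"x": 0,"y": 11.5,"z": 0,"hand": -1}
    - {"ax": 0,"ay": 0,"az": 0,"x": 0,"y": 12.5,"z": 0,"hand": -1}
    - {"ax": 0,"ay": 0,"az": 0,"x": 0,"y": 13,"z": 0,"hand": -1}

```text
clock: 15.4
tcp_pos: [0.6142, 0.0175, 0.0445]
eef_rot: [[0.185, 0.983, 0.0], [0.983, -0.185, -0.0], [-0.0, 0.0, -1.0]]
wrist_force: [-3.8, 0.7, -3.3]
finger_gap: 0.171
gripper_force: 88.2
```

```bash
python3 f.py; python3 blk.py pics/g.png
```

```text
z 0.0445 yaw 79.34 X 0.6003 Y 0.1312 Fx -3.86 Fy 0.02 Fz -3.29 M [ 0.1   0.69 -0.04]
tcp [0.6142 0.0175 0.0445] yaw 79.34 X 0.6003 Y 0.1312 F [-3.79  0.74 -3.29]
brass 2265 [array([613.7, 201.1]), array([16.4, 30.1]), np.float64(0.1)] x [605.6 621.7] y [186.2 216. ] z 0.0226
brass 1075 [array([645.2, 201.1]), array([ 8.6, 29.9]), np.float64(0.0)] x [641.3 649.2] y [186.3 215.6] z 0.0225
brass 297 [array([682.2, 189.9]), array([11. ,  7.7]), np.float64(84.8)] x [679.1 685.7] y [184.4 195.2] z 0.0257
brass 1060 [array([617., 149.]), array([30.4, 10. ]), np.float64(89.4)] x [612.3 621.8] y [134.2 163.9] z 0.0225
brass 857 [array([645.3, 149.1]), array([30.3,  8.4]), np.float64(89.9)] x [641.3 649.3] y [134.3 163.9] z 0.0226
brass 1870 [array([675. , 129.4]), array([31. , 18.8]), np.float64(89.9)] x [666.  683.8] y [115.  144.6] z 0.0286
brass 725 [array([645.4, 110.6]), array([ 8.4, 30.3]), np.float64(0.8)] x [641.4 649.3] y [ 96.5 125.7] z 0.0226
brass 157 [array([614.3,  64.2]), array([ 4.2, 16.1]), np.float64(1.2)] x [612.2 616. ] y [56.7 72.1] z 0.0226
blade top tool [[0.0511, -0.0025, -0.0316], [0.0763, 0.0005, -0.0303], [0.0973, 0.0033, -0.029]] (np.float32(-89.971794), (np.float32(0.6006469), np.float32(0.20680952)))
```

View pics/g.png

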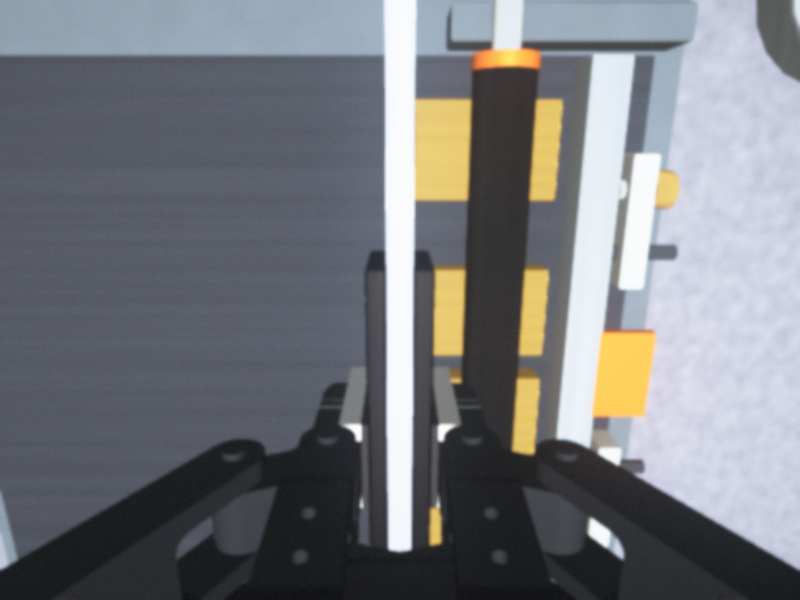

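The row is square under the roller. Its front edges, at columns 540–560, stand about 5 mm short of the bar face at column 575. I'll creep forward from here, checking the force.

send_rows:
  motion:
    - {"ax": 0,"ay": 0,"az": 0,"x": 0,"y": 0.5,"z": 0,"hand": -1}
    - {"ax": 0,"ay": 0,"az": 0,"x": 0,"y": 1,"z": 0,"hand": -1}
    - {"ax": 0,"ay": 0,"az": 0,"x": 0,"y": 1.5,"z": 0,"hand": -1}
    - {"ax": 0,"ay": 0,"az": 0,"x": 0,"y": 2,"z": 0,"hand": -1}
    - {"ax": 0,"ay": 0,"az": 0,"x": 0,"y": 2.5,"z": 0,"hand": -1}
    - {"ax": 0,"ay": 0,"az": 0,"x": 0,"y": 3,"z": 0,"hand": -1}
    - {"ax": 0,"ay": 0,"az": 0,"x": 0,"y": 3.5,"z": 0,"hand": -1}
    - {"ax": 0,"ay": 0,"az": 0,"x": 0,"y": 4,"z": 0,"hand": -1}
    - {"ax": 0,"ay": 0,"az": 0,"x": 0,"y": 4.5,"z": 0,"hand": -1}
    - {"ax": 0,"ay": 0,"az": 0,"x": 0,"y": 5,"z": 0,"hand": -1}

```text
clock: 16.28
tcp_pos: [0.619, 0.0166, 0.0446]
eef_rot: [[0.185, 0.983, 0.0], [0.983, -0.185, -0.0], [-0.0, 0.0, -1.0]]
wrist_force: [-3.2, 1.1, -2.8]
finger_gap: 0.171
gripper_force: 88.3
```

```bash
python3 f.py
```

```text
z 0.0446 yaw 79.34 X 0.6051 Y 0.1312 Fx -3.3 Fy 0.49 Fz -2.78 M [ 0.1   0.68 -0.02]
```

send_rows:
  motion:
    - {"ax": 0,"ay": 0,"az": 0,"x": 0,"y": 0.3,"z": 0,"hand": -1}
    - {"ax": 0,"ay": 0,"az": 0,"x": 0,"y": 0.5,"z": 0,"hand": -1}
    - {"ax": 0,"ay": 0,"az": 0,"x": 0,"y": 0.8,"z": 0,"hand": -1}
    - {"ax": 0,"ay": 0,"az": 0,"x": 0,"y": 1,"z": 0,"hand": -1}
    - {"ax": 0,"ay": 0,"az": 0,"x": 0,"y": 1.2,"z": 0,"hand": -1}
    - {"ax": 0,"ay": 0,"az": 0,"x": 0,"y": 1.4,"z": 0,"hand": -1}
    - {"ax": 0,"ay": 0,"az": 0,"x": 0,"y": 1.6,"z": 0,"hand": -1}
    - {"ax": 0,"ay": 0,"az": 0,"x": 0,"y": 1.8,"z": 0,"hand": -1}
    - {"ax": 0,"ay": 0,"az": 0,"x": 0,"y": 2,"z": 0,"hand": -1}
    - {"ax": 0,"ay": 0,"az": 0,"x": 0,"y": 2,"z": 0,"hand": -1}

```text
clock: 17.12
tcp_pos: [0.6208, 0.0163, 0.0444]
eef_rot: [[0.185, 0.983, -0.0], [0.983, -0.185, 0.0], [-0.0, -0.0, -1.0]]
wrist_force: [-4.0, 0.8, -2.0]
finger_gap: 0.174
gripper_force: 88.4
```

```bash
python3 f.py
```

```text
z 0.0444 yaw 79.35 X 0.607 Y 0.1312 Fx -4.08 Fy 0.09 Fz -1.95 M [0.19 0.94 0.04]
```

send_rows:
  motion:
    - {"ax": 0,"ay": 0,"az": 0,"x": 0,"y": 0.3,"z": 0,"hand": -1}
    - {"ax": 0,"ay": 0,"az": 0,"x": 0,"y": 0.5,"z": 0,"hand": -1}
    - {"ax": 0,"ay": 0,"az": 0,"x": 0,"y": 0.8,"z": 0,"hand": -1}
    - {"ax": 0,"ay": 0,"az": 0,"x": 0,"y": 1,"z": 0,"hand": -1}
    - {"ax": 0,"ay": 0,"az": 0,"x": 0,"y": 1.2,"z": 0,"hand": -1}
    - {"ax": 0,"ay": 0,"az": 0,"x": 0,"y": 1.4,"z": 0,"hand": -1}
    - {"ax": 0,"ay": 0,"az": 0,"x": 0,"y": 1.6,"z": 0,"hand": -1}
    - {"ax": 0,"ay": 0,"az": 0,"x": 0,"y": 1.8,"z": 0,"hand": -1}
    - {"ax": 0,"ay": 0,"az": 0,"x": 0,"y": 2,"z": 0,"hand": -1}
    - {"ax": 0,"ay": 0,"az": 0,"x": 0,"y": 2,"z": 0,"hand": -1}

```text
clock: 17.95
tcp_pos: [0.6218, 0.0161, 0.0443]
eef_rot: [[0.185, 0.983, -0.003], [0.983, -0.185, 0.0], [-0.0, -0.003, -1.0]]
wrist_force: [-6.7, 1.5, -1.2]
finger_gap: 0.175
gripper_force: 88.5
```

```bash
python3 f.py; python3 blk.py | grep -E "64[0-9]|65[0-9]"
```

```text
z 0.0443 yaw 79.35 X 0.608 Y 0.1313 Fx -6.9 Fy 0.2 Fz -1.24 M [0.22 1.34 0.  ]
brass 2244 [array([649. , 201.2]), array([16.9, 30.1]), np.float64(0.3)] x [640.8 656.9] y [186.3 216.1] z 0.0226
brass 1778 [array([648.9, 149.1]), array([16.7, 30.4]), np.float64(0.2)] x [640.8 656.9] y [134.4 163.9] z 0.0226
brass 1397 [array([649., 111.]), array([16.7, 30.2]), np.float64(0.2)] x [641. 657.] y [ 97.2 125.8] z 0.0225
blade top tool [[0.0511, -0.0025, -0.0316], [0.0765, 0.0002, -0.0303], [0.0973, 0.0033, -0.029]] (np.float32(-89.960655), (np.float32(0.6083538), np.float32(0.20687473)))
```

send_rows:
  motion:
    - {"ax": 0,"ay": 0,"az": 0,"x": 0,"y": 0.2,"z": 0,"hand": -1}
    - {"ax": 0,"ay": 0,"az": 0,"x": 0,"y": 0.4,"z": 0,"hand": -1}
    - {"ax": 0,"ay": 0,"az": 0,"x": 0,"y": 0.6,"z": 0,"hand": -1}
    - {"ax": 0,"ay": 0,"az": 0,"x": 0,"y": 0.8,"z": 0,"hand": -1}
    - {"ax": 0,"ay": 0,"az": 0,"x": 0,"y": 1,"z": 0,"hand": -1}
    - {"ax": 0,"ay": 0,"az": 0,"x": 0,"y": 1,"z": 0,"hand": -1}
    - {"ax": 0,"ay": 0,"az": 0,"x": 0,"y": 1,"z": 0,"hand": -1}
    - {"ax": 0,"ay": 0,"az": 0,"x": 0,"y": 1,"z": 0,"hand": -1}
    - {"ax": 0,"ay": 0,"az": 0,"x": 0,"y": 1,"z": 0,"hand": -1}
    - {"ax": 0,"ay": 0,"az": 0,"x": 0,"y": 1,"z": 0,"hand": -1}

```text
clock: 18.83
tcp_pos: [0.6219, 0.0161, 0.0439]
eef_rot: [[0.185, 0.983, -0.005], [0.983, -0.185, 0.001], [-0.0, -0.005, -1.0]]
wrist_force: [-7.8, 1.8, 0.7]
finger_gap: 0.169
gripper_force: 88.6
```

```bash
python3 f.py
```

```text
z 0.0439 yaw 79.35 X 0.6081 Y 0.1313 Fx -8.04 Fy 0.34 Fz 0.7 M [0.3  1.54 0.03]
```

send_rows:
  motion:
    - {"ax": 0,"ay": 0,"az": 0,"x": 0,"y": 0.3,"z": -0.4,"hand": -1}
    - {"ax": 0,"ay": 0,"az": 0,"x": 0,"y": 0.6,"z": -0.4,"hand": -1}
    - {"ax": 0,"ay": 0,"az": 0,"x": 0,"y": 0.9,"z": -0.4,"hand": -1}
    - {"ax": 0,"ay": 0,"az": 0,"x": 0,"y": 1.2,"z": -0.4,"hand": -1}
    - {"ax": 0,"ay": 0,"az": 0,"x": 0,"y": 1.5,"z": -0.4,"hand": -1}
    - {"ax": 0,"ay": 0,"az": 0,"x": 0,"y": 1.5,"z": -0.4,"hand": -1}
    - {"ax": 0,"ay": 0,"az": 0,"x": 0,"y": 1.5,"z": -0.4,"hand": -1}
    - {"ax": 0,"ay": 0,"az": 0,"x": 0,"y": 1.5,"z": -0.4,"hand": -1}
    - {"ax": 0,"ay": 0,"az": 0,"x": 0,"y": 1.5,"z": -0.4,"hand": -1}
    - {"ax": 0,"ay": 0,"az": 0,"x": 0,"y": 1.5,"z": -0.4,"hand": -1}

```text
clock: 19.67
tcp_pos: [0.622, 0.016, 0.0438]
eef_rot: [[0.185, 0.983, -0.008], [0.983, -0.185, 0.001], [-0.0, -0.008, -1.0]]
wrist_force: [-9.9, 1.9, -1.2]
finger_gap: 0.17
gripper_force: 88.7
```

```bash
python3 f.py; python3 blk.py pics/i.png
```

```text
z 0.0438 yaw 79.35 X 0.6082 Y 0.1312 Fx -10.13 Fy 0.0 Fz -1.2 M [0.35 1.94 0.01]
tcp [0.622  0.016  0.0438] yaw 79.35 X 0.6082 Y 0.1312 F [-9.95  1.88 -1.2 ]
brass 1155 [array([617.4, 201.2]), array([ 8.2, 29.9]), np.float64(0.5)] x [613.2 621.3] y [186.3 216. ] z 0.0226
brass 2263 [array([648.9, 201.2]), array([17., 30.]), np.float64(0.3)] x [640.8 656.9] y [186.4 216. ] z 0.0225
brass 308 [array([682.4, 189.6]), array([11.1,  7. ]), np.float64(84.2)] x [679.2 685.8] y [184.1 194.9] z 0.0257
brass 181 [array([620.8, 149.2]), array([ 1.7, 29.5]), np.float64(0.9)] x [619.8 621.5] y [134.6 163.8] z 0.0225
brass 1776 [array([648.9, 148.5]), array([31.2, 17. ]), np.float64(89.6)] x [640.8 657.1] y [134.7 163.9] z 0.0226
brass 1932 [array([677.2, 129.5]), array([30.6, 19.1]), np.float64(88.8)] x [668.1 685.9] y [114.6 144.6] z 0.0286
brass 1396 [array([648.9, 111. ]), array([30.2, 16.6]), np.float64(89.4)] x [640.9 656.9] y [ 97.7 125.6] z 0.0226
blade top tool [[0.0511, -0.0025, -0.0317], [0.0763, 0.0005, -0.0303], [0.0973, 0.0033, -0.029]] (np.float32(-89.9736), (np.float32(0.60873824), np.float32(0.20684277)))
```

View pics/i.png

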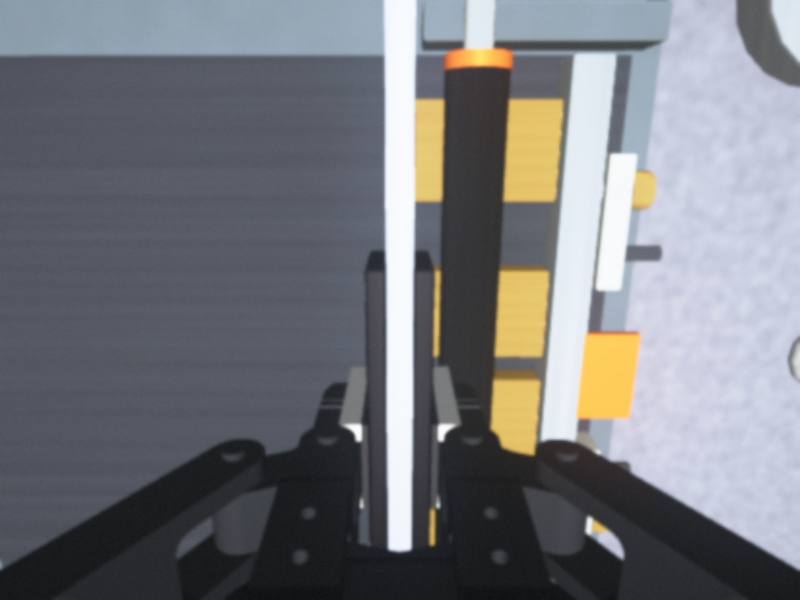

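All the visible fronts are flush with the bar, whose face is at column 565, and the orange tab shows the bar has moved back 2.1 mm. Before bearing harder I'll check that it's the bar that has landed, and not the blade on a cheek.

```bash
python3 - <<'E'
from h import *
s=ctrl.observe(); w=look("wrist"); W=cloud(w,wristT(s,w)); P=W.reshape(-1,3); X=P[:,:2]@ex*1000; Y=P[:,:2]@ey*1000; Z=P[:,2]*1000
for a in (234,238,242,246):
    m=(Y>a)&(Y<a+4)&(Z>20)&(Z<34)&(X>600); print("cheek Y",a,m.sum(),np.percentile(X[m],[1,5,99]).round(1) if m.sum() else '',np.median(Z[m]).round(1) if m.sum() else '')
m=(Z>60)&(Z<85)&(X>590)&(X<625)&(Y>215); print("blade",np.percentile(X[m],[1,50,99]).round(1),"Ymax",Y[m].max().round(1) if m.sum() else '')
# profile through screw block at Y ~ 190
for yy in (180,190,198):
    q=(abs(Y-yy)<1.0)&(X>650)&(X<700); o=np.argsort(X[q]); xx=X[q][o]; zz=Z[q][o]
    print(yy,[(x0,np.median(zz[(xx>=x0)&(xx<x0+1.5)]).round(1)) for x0 in np.arange(652,694,1.5) if ((xx>=x0)&(xx<x0+1.5)).any()])
E
```

```text
cheek Y 234 1521 [615.  617.6 681.6] 28.6
cheek Y 238 831 [615.1 617.5 682.1] 28.5
cheek Y 242 1 [717.5 717.5 717.5] 20.6
cheek Y 246 0  
blade [605.8 608.9 611.7] Ymax 229.6
180 [(np.float64(652.0), np.float64(13.0)), (np.float64(653.5), np.float64(12.9)), (np.float64(655.0), np.float64(12.7)), (np.float64(656.5), np.float64(22.2)), (np.float64(658.0), np.float64(28.7)), (np.float64(659.5), np.float64(28.8)), (np.float64(661.0), np.float64(28.5)), (np.float64(662.5), np.float64(28.9)), (np.float64(664.0), np.float64(28.8)), (np.float64(665.5), np.float64(28.8)), (np.float64(667.0), np.float64(28.3)), (np.float64(668.5), np.float64(27.8)), (np.float64(670.0), np.float64(25.3)), (np.float64(671.5), np.float64(26.6)), (np.float64(673.0), np.float64(26.8)), (np.float64(674.5), np.float64(26.6)), (np.float64(676.0), np.float64(26.7)), (np.float64(677.5), np.float64(26.5)), (np.float64(683.5), np.float64(12.8)), (np.float64(685.0), np.float64(12.5)), (np.float64(686.5), np.float64(12.4)), (np.float64(688.0), np.float64(12.2)), (np.float64(692.5), np.float64(0.7))]
190 [(np.float64(652.0),
[... 1039 characters left out ...]
(np.float64(658.0), np.float64(28.4)), (np.float64(659.5), np.float64(28.6)), (np.float64(661.0), np.float64(28.7)), (np.float64(662.5), np.float64(29.0)), (np.float64(664.0), np.float64(29.0)), (np.float64(665.5), np.float64(28.8)), (np.float64(667.0), np.float64(28.7)), (np.float64(670.0), np.float64(24.8)), (np.float64(671.5), np.float64(26.8)), (np.float64(673.0), np.float64(26.5)), (np.float64(674.5), np.float64(26.8)), (np.float64(676.0), np.float64(26.8)), (np.float64(677.5), np.float64(26.3)), (np.float64(683.5), np.float64(12.6)), (np.float64(685.0), np.float64(12.8)), (np.float64(686.5), np.float64(12.3)), (np.float64(688.0), np.float64(11.6)), (np.float64(692.5), np.float64(0.7))]
```

The cheek starts at X 615 mm and the blade face is at 611.7 mm, so the blade is clear and the bar really has landed. Now I'll bear on it.

send_rows:
  motion:
    - {"ax": 0,"ay": 0,"az": 0,"x": 0,"y": 0.4,"z": -0.3,"hand": -1}
    - {"ax": 0,"ay": 0,"az": 0,"x": 0,"y": 0.8,"z": -0.3,"hand": -1}
    - {"ax": 0,"ay": 0,"az": 0,"x": 0,"y": 1.2,"z": -0.3,"hand": -1}
    - {"ax": 0,"ay": 0,"az": 0,"x": 0,"y": 1.6,"z": -0.3,"hand": -1}
    - {"ax": 0,"ay": 0,"az": 0,"x": 0,"y": 1.8,"z": -0.3,"hand": -1}
    - {"ax": 0,"ay": 0,"az": 0,"x": 0,"y": 1.8,"z": -0.3,"hand": -1}
    - {"ax": 0,"ay": 0,"az": 0,"x": 0,"y": 1.8,"z": -0.3,"hand": -1}
    - {"ax": 0,"ay": 0,"az": 0,"x": 0,"y": 1.8,"z": -0.3,"hand": -1}
    - {"ax": 0,"ay": 0,"az": 0,"x": 0,"y": 1.8,"z": -0.3,"hand": -1}
    - {"ax": 0,"ay": 0,"az": 0,"x": 0,"y": 1.8,"z": -0.3,"hand": -1}

```text
clock: 20.6
tcp_pos: [0.6221, 0.0161, 0.0435]
eef_rot: [[0.185, 0.983, -0.011], [0.983, -0.185, 0.002], [-0.0, -0.012, -1.0]]
wrist_force: [-12.5, 2.8, 0.7]
finger_gap: 0.17
gripper_force: 88.9
```

```bash
python3 f.py
```

```text
z 0.0435 yaw 79.36 X 0.6083 Y 0.1313 Fx -12.82 Fy 0.39 Fz 0.71 M [0.39 2.45 0.01]
```

send_rows:
  motion:
    - {"ax": 0,"ay": 0,"az": 0,"x": 0,"y": 0.2,"z": -0.1,"hand": -1}
    - {"ax": 0,"ay": 0,"az": 0,"x": 0,"y": 0.4,"z": -0.1,"hand": -1}
    - {"ax": 0,"ay": 0,"az": 0,"x": 0,"y": 0.6,"z": -0.1,"hand": -1}
    - {"ax": 0,"ay": 0,"az": 0,"x": 0,"y": 0.6,"z": -0.1,"hand": -1}
    - {"ax": 0,"ay": 0,"az": 0,"x": 0,"y": 0.6,"z": -0.1,"hand": -1}
    - {"ax": 0,"ay": 0,"az": 0,"x": 0,"y": 0.6,"z": -0.1,"hand": -1}
    - {"ax": 0,"ay": 0,"az": 0,"x": 0,"y": 0.6,"z": -0.1,"hand": -1}
    - {"ax": 0,"ay": 0,"az": 0,"x": 0,"y": 0.6,"z": -0.1,"hand": -1}
    - {"ax": 0,"ay": 0,"az": 0,"x": 0,"y": 0.6,"z": -0.1,"hand": -1}
    - {"ax": 0,"ay": 0,"az": 0,"x": 0,"y": 0.6,"z": -0.1,"hand": -1}

```text
clock: 21.43
tcp_pos: [0.6222, 0.0161, 0.0435]
eef_rot: [[0.185, 0.983, -0.013], [0.983, -0.185, 0.002], [-0.001, -0.013, -1.0]]
wrist_force: [-13.7, 2.2, 0.7]
finger_gap: 0.167
gripper_force: 89.0
```

```bash
python3 f.py
```

```text
z 0.0435 yaw 79.36 X 0.6084 Y 0.1313 Fx -13.86 Fy -0.4 Fz 0.66 M [0.43 2.61 0.04]
```

send_rows:
  motion:
    - {"ax": 0,"ay": 0,"az": 0,"x": 0,"y": -1,"z": 0,"hand": -1}
    - {"ax": 0,"ay": 0,"az": 0,"x": 0,"y": -2,"z": 0,"hand": -1}
    - {"ax": 0,"ay": 0,"az": 0,"x": 0,"y": -3,"z": 0,"hand": -1}
    - {"ax": 0,"ay": 0,"az": 0,"x": 0,"y": -4,"z": 0,"hand": -1}
    - {"ax": 0,"ay": 0,"az": 0,"x": 0,"y": -5,"z": 0,"hand": -1}
    - {"ax": 0,"ay": 0,"az": 0,"x": 0,"y": -6.5,"z": 0,"hand": -1}
    - {"ax": 0,"ay": 0,"az": 0,"x": 0,"y": -8,"z": 0,"hand": -1}
    - {"ax": 0,"ay": 0,"az": 0,"x": 0,"y": -11,"z": 0,"hand": -1}
    - {"ax": 0,"ay": 0,"az": 0,"x": 0,"y": -16,"z": 0,"hand": -1}
    - {"ax": 0,"ay": 0,"az": 0,"x": 0,"y": -22,"z": 0,"hand": -1}

```text
clock: 22.27
tcp_pos: [0.6075, 0.0187, 0.0464]
eef_rot: [[0.185, 0.983, 0.004], [0.983, -0.185, -0.001], [0.0, 0.004, -1.0]]
wrist_force: [-0.5, -0.1, -2.8]
finger_gap: 0.173
gripper_force: 88.4
```

send_rows:
  motion:
    - {"ax": 0,"ay": 0,"az": 0,"x": 0,"y": -10,"z": 0,"hand": -1}
    - {"ax": 0,"ay": 0,"az": 0,"x": 0,"y": -20,"z": 0,"hand": -1}
    - {"ax": 0,"ay": 0,"az": 0,"x": 0,"y": -35,"z": -5,"hand": -1}
    - {"ax": 0,"ay": 0,"az": 0,"x": 0,"y": -50,"z": -20,"hand": -1}
    - {"ax": 0,"ay": 0,"az": 0,"x": 0,"y": -60,"z": -45,"hand": -1}
    - {"ax": 0,"ay": 0,"az": 0,"x": 0,"y": -70,"z": -70,"hand": -1}
    - {"ax": 0,"ay": 0,"az": 0,"x": 0,"y": -75,"z": -90,"hand": -1}
    - {"ax": 0,"ay": 0,"az": 0,"x": 0,"y": -75,"z": -100,"hand": -1}
    - {"ax": 0,"ay": 0,"az": 0,"x": 0,"y": -75,"z": -105,"hand": -1}
    - {"ax": 0,"ay": 0,"az": 0,"x": 0,"y": -75,"z": -105,"hand": -1}

```text
clock: 23.1
tcp_pos: [0.5336, 0.0327, 0.1518]
eef_rot: [[0.185, 0.983, 0.004], [0.983, -0.185, -0.0], [0.0, 0.004, -1.0]]
wrist_force: [0.3, 0.6, -2.8]
finger_gap: 0.166
gripper_force: 88.5
```

```bash
python3 f.py; python3 blk.py; python3 - <<'E'
from h import *
rel([.4639,-.3374,.15],Rdown(9.44))
E
```

```text
z 0.1518 yaw 79.34 X 0.5183 Y 0.1312 Fx 0.2 Fy 0.62 Fz -2.85 M [0.02 0.02 0.02]
tcp [0.5336 0.0327 0.1518] yaw 79.34 X 0.5183 Y 0.1312 F [ 0.32  0.58 -2.85]
brass 716 [array([617.2, 200.9]), array([29. , 13.7]), np.float64(89.4)] x [610.6 623.6] y [186.6 215.4] z 0.0225
brass 620 [array([650.4, 201.4]), array([13.8, 29.8]), np.float64(0.5)] x [643.8 656.5] y [186.6 215.4] z 0.0226
brass 648 [array([617.3, 148.7]), array([30.4, 13.5]), np.float64(89.6)] x [610.7 623.7] y [133.8 163.8] z 0.0224
brass 555 [array([650.3, 148.6]), array([13.6, 30.5]), np.float64(1.5)] x [644.  656.6] y [133.8 163.7] z 0.0227
brass 769 [array([676.6, 129.5]), array([30.5, 18.9]), np.float64(88.8)] x [667.5 685.7] y [114.5 144.4] z 0.0286
brass 575 [array([617.4, 110.7]), array([29.9, 13.7]), np.float64(88.7)] x [610.7 623.7] y [ 96.2 125.4] z 0.0225
brass 495 [array([650.5, 110.5]), array([30.2, 13.8]), np.float64(89.0)] x [644.  656.6] y [ 96.  125.5] z 0.0226
brass 511 [array([617.3,  57.7]), array([30.3, 13.8]), np.float64(89.1)] x [610.8 623.7] y [43.1 72.5] z 0.0225
brass 439 [array([650. ,  57.6]), array([13.8, 30.5]), np.float64(1.4)] x [644.  656.6] y [43.1 72.3] z 0.0227
blade top tool [[0.0511, -0.0025, -0.0317], [0.0765, 0.0005, -0.0303], [0.0973, 0.0033, -0.029]] (np.float32(89.86174), (np.float32(0.51864916), np.float32(0.20793638)))
xyz [-3.765e+02  9.000e-01  3.000e-01] a [ 9.0000e-04 -7.0000e-04  1.2199e+00]
```

All four blanks are flush and square (fronts at 656.6 mm, rears at 610.7 mm). Now the straightedge goes back to its rest.

send_rows:
  motion:
    - {"ax": 0,"ay": 0,"az": 0.1,"x": -20,"y": 0,"z": 0,"hand": -1}
    - {"ax": 0,"ay": 0,"az": 0.22,"x": -55,"y": 0,"z": 0,"hand": -1}
    - {"ax": 0,"ay": 0,"az": 0.34,"x": -95,"y": 0,"z": 0,"hand": -1}
    - {"ax": 0,"ay": 0,"az": 0.46,"x": -135,"y": 0,"z": 0,"hand": -1}
    - {"ax": 0,"ay": 0,"az": 0.58,"x": -175,"y": 0,"z": 0,"hand": -1}
    - {"ax": 0,"ay": 0,"az": 0.7,"x": -215,"y": 0,"z": 0,"hand": -1}
    - {"ax": 0,"ay": 0,"az": 0.82,"x": -255,"y": 0,"z": 0,"hand": -1}
    - {"ax": 0,"ay": 0,"az": 0.94,"x": -295,"y": 0,"z": 0,"hand": -1}
    - {"ax": 0,"ay": 0,"az": 1.06,"x": -330,"y": 0,"z": 0,"hand": -1}
    - {"ax": 0,"ay": 0,"az": 1.15,"x": -355,"y": 0,"z": 0,"hand": -1}

```text
clock: 23.98
tcp_pos: [0.465, -0.319, 0.1482]
eef_rot: [[0.974, 0.225, -0.002], [0.225, -0.974, 0.001], [-0.002, -0.001, -1.0]]
wrist_force: [0.2, 1.1, -2.0]
finger_gap: 0.17
gripper_force: 88.5
```

```bash
python3 - <<'E'
from h import *
for i in range(3): look("wrist")
rel([.4639,-.3374,.12],Rdown(9.44))
E
```

```text
xyz [-6.  19.1 28.2] a [-0.0026  0.0017  0.0667]
```

send_rows:
  motion:
    - {"ax": 0,"ay": 0,"az": 0.03,"x": -3,"y": 8,"z": 5,"hand": -1}
    - {"ax": 0,"ay": 0,"az": 0.067,"x": -6,"y": 16,"z": 15,"hand": -1}
    - {"ax": 0,"ay": 0,"az": 0.067,"x": -6,"y": 19,"z": 25,"hand": -1}
    - {"ax": 0,"ay": 0,"az": 0.067,"x": -6,"y": 19,"z": 35,"hand": -1}
    - {"ax": 0,"ay": 0,"az": 0.067,"x": -6,"y": 19,"z": 45,"hand": -1}
    - {"ax": 0,"ay": 0,"az": 0.067,"x": -6,"y": 19,"z": 50,"hand": -1}
    - {"ax": 0,"ay": 0,"az": 0.067,"x": -6,"y": 19,"z": 50,"hand": -1}
    - {"ax": 0,"ay": 0,"az": 0.067,"x": -6,"y": 19,"z": 50,"hand": -1}
    - {"ax": 0,"ay": 0,"az": 0.067,"x": -6,"y": 19,"z": 50,"hand": -1}
    - {"ax": 0,"ay": 0,"az": 0.067,"x": -6,"y": 19,"z": 50,"hand": -1}

```text
clock: 24.97
tcp_pos: [0.4659, -0.3362, 0.1012]
eef_rot: [[0.986, 0.167, 0.001], [0.167, -0.986, -0.001], [0.001, 0.001, -1.0]]
wrist_force: [0.2, 0.4, -3.1]
finger_gap: 0.169
gripper_force: 88.7
```

```bash
python3 - <<'E'
from h import *
s=ctrl.observe(); w=look("wrist"); W=cloud(w,wristT(s,w)); P=W.reshape(-1,3); print(s["tcp_pos"],s["wrist_force"])
ok=(abs(P[:,0]-.465)<.14)&(abs(P[:,1]+.338)<.07)
t=P[ok&(P[:,2]>.11)&(P[:,2]<.145)]; print("blade",len(t),yawdir(t[:,:2]),np.median(t,axis=0))
b=P[ok&(P[:,2]>.034)&(P[:,2]<.05)]; print("blocks",len(b),np.hstack([*cv2.minAreaRect(np.float32(b[:,:2]))]).round(4))
rel([.4639,-.3374,.0385],Rdown(9.44))
E
```

```text
[ 0.465851   -0.3361798   0.10119725] [ 0.20642048  0.35668154 -3.06840437]
blade 13634 (np.float32(9.537985), (np.float32(0.49114108), np.float32(-0.3325916))) [ 0.4815889  -0.33153033  0.13113816]
blocks 1820 [ 0.5341 -0.3261  0.026   0.0388  9.3028]
xyz [-2.1  0.8 62.7] a [ 0.0014 -0.001   0.0032]
```

send_rows:
  motion:
    - {"ax": 0,"ay": 0,"az": 0.003,"x": -2,"y": 0.8,"z": 4,"hand": -1}
    - {"ax": 0,"ay": 0,"az": 0.003,"x": -2,"y": 0.8,"z": 10,"hand": -1}
    - {"ax": 0,"ay": 0,"az": 0.003,"x": -2,"y": 0.8,"z": 17,"hand": -1}
    - {"ax": 0,"ay": 0,"az": 0.003,"x": -2,"y": 0.8,"z": 24,"hand": -1}
    - {"ax": 0,"ay": 0,"az": 0.003,"x": -2,"y": 0.8,"z": 31,"hand": -1}
    - {"ax": 0,"ay": 0,"az": 0.003,"x": -2,"y": 0.8,"z": 38,"hand": -1}
    - {"ax": 0,"ay": 0,"az": 0.003,"x": -2,"y": 0.8,"z": 44,"hand": -1}
    - {"ax": 0,"ay": 0,"az": 0.003,"x": -2,"y": 0.8,"z": 48,"hand": -1}
    - {"ax": 0,"ay": 0,"az": 0.003,"x": -2,"y": 0.8,"z": 50,"hand": -1}
    - {"ax": 0,"ay": 0,"az": 0.003,"x": -2,"y": 0.8,"z": 50,"hand": -1}

```text
clock: 25.85
tcp_pos: [0.4631, -0.3367, 0.0496]
eef_rot: [[0.986, 0.164, -0.001], [0.164, -0.986, 0.001], [-0.001, -0.001, -1.0]]
wrist_force: [0.2, 0.5, -2.2]
finger_gap: 0.171
gripper_force: 88.7
```

```bash
python3 - <<'E'
from h import *
s=ctrl.observe();print(s["tcp_pos"],s["wrist_force"],s["wrist_torque"])
rel([.4639,-.3374,.0385],Rdown(9.44))
E
```

```text
[ 0.46310773 -0.33665005  0.04958766] [ 0.23434623  0.47061432 -2.15570628] [-0.00468433  0.0144731   0.00515714]
xyz [ 0.7  0.9 11.1] a [-0.001   0.0007  0.0001]
```

send_rows:
  motion:
    - {"ax": 0,"ay": 0,"az": 0,"x": 0.5,"y": 0.7,"z": 2,"hand": -1}
    - {"ax": 0,"ay": 0,"az": 0,"x": 0.5,"y": 0.7,"z": 4,"hand": -1}
    - {"ax": 0,"ay": 0,"az": 0,"x": 0.5,"y": 0.7,"z": 6,"hand": -1}
    - {"ax": 0,"ay": 0,"az": 0,"x": 0.5,"y": 0.7,"z": 8,"hand": -1}
    - {"ax": 0,"ay": 0,"az": 0,"x": 0.5,"y": 0.7,"z": 9,"hand": -1}
    - {"ax": 0,"ay": 0,"az": 0,"x": 0.5,"y": 0.7,"z": 10,"hand": -1}
    - {"ax": 0,"ay": 0,"az": 0,"x": 0.5,"y": 0.7,"z": 10.5,"hand": -1}
    - {"ax": 0,"ay": 0,"az": 0,"x": 0.5,"y": 0.7,"z": 11,"hand": -1}
    - {"ax": 0,"ay": 0,"az": 0,"x": 0.5,"y": 0.7,"z": 11,"hand": -1}
    - {"ax": 0,"ay": 0,"az": 0,"x": 0.5,"y": 0.7,"z": 11,"hand": -1}

```text
clock: 26.68
tcp_pos: [0.4641, -0.3376, 0.0394]
eef_rot: [[0.986, 0.164, 0.0], [0.164, -0.986, -0.0], [0.0, 0.0, -1.0]]
wrist_force: [0.0, -0.2, -2.2]
finger_gap: 0.169
gripper_force: 88.7
```

```bash
python3 - <<'E'
from h import *
s=ctrl.observe();print(s["tcp_pos"],s["wrist_force"],s["wrist_torque"])
E
```

```text
[ 0.46406135 -0.33761717  0.03935445] [ 0.04224064 -0.20173917 -2.22962824] [0.04280652 0.06404761 0.03114268]
```

Nearly seated; another 1.2 mm down to take the weight, then I'll check before letting go.

send_rows:
  motion:
    - {"ax": 0,"ay": 0,"az": 0,"x": 0,"y": 0,"z": 0.3,"hand": -1}
    - {"ax": 0,"ay": 0,"az": 0,"x": 0,"y": 0,"z": 0.6,"hand": -1}
    - {"ax": 0,"ay": 0,"az": 0,"x": 0,"y": 0,"z": 0.9,"hand": -1}
    - {"ax": 0,"ay": 0,"az": 0,"x": 0,"y": 0,"z": 1.2,"hand": -1}
    - {"ax": 0,"ay": 0,"az": 0,"x": 0,"y": 0,"z": 1.2,"hand": -1}
    - {"ax": 0,"ay": 0,"az": 0,"x": 0,"y": 0,"z": 1.2,"hand": -1}
    - {"ax": 0,"ay": 0,"az": 0,"x": 0,"y": 0,"z": 1.2,"hand": -1}
    - {"ax": 0,"ay": 0,"az": 0,"x": 0,"y": 0,"z": 1.2,"hand": -1}
    - {"ax": 0,"ay": 0,"az": 0,"x": 0,"y": 0,"z": 1.2,"hand": -1}
    - {"ax": 0,"ay": 0,"az": 0,"x": 0,"y": 0,"z": 1.2,"hand": -1}

```text
clock: 27.52
tcp_pos: [0.4641, -0.3376, 0.0382]
eef_rot: [[0.986, 0.164, 0.0], [0.164, -0.986, -0.0], [0.0, 0.0, -1.0]]
wrist_force: [-0.1, 0.1, -0.7]
finger_gap: 0.173
gripper_force: 89.1
```

send_rows:
  motion:
    - {"ax": 0,"ay": 0,"az": 0,"x": 0,"y": 0,"z": 0,"hand": -0.5}
    - {"ax": 0,"ay": 0,"az": 0,"x": 0,"y": 0,"z": 0,"hand": -0.4}
    - {"ax": 0,"ay": 0,"az": 0,"x": 0,"y": 0,"z": 0,"hand": 0}
    - {"ax": 0,"ay": 0,"az": 0,"x": 0,"y": 0,"z": 0,"hand": 0.5}
    - {"ax": 0,"ay": 0,"az": 0,"x": 0,"y": 0,"z": 0,"hand": 1}
    - {"ax": 0,"ay": 0,"az": 0,"x": 0,"y": 0,"z": 0,"hand": 1}
    - {"ax": 0,"ay": 0,"az": 0,"x": 0,"y": 0,"z": 0,"hand": 1}
    - {"ax": 0,"ay": 0,"az": 0,"x": 0,"y": 0,"z": 0,"hand": 1}
    - {"ax": 0,"ay": 0,"az": 0,"x": 0,"y": 0,"z": 0,"hand": 1}
    - {"ax": 0,"ay": 0,"az": 0,"x": 0,"y": 0,"z": 0,"hand": 1}

```text
clock: 28.35
tcp_pos: [0.464, -0.3376, 0.0381]
eef_rot: [[0.986, 0.164, 0.0], [0.164, -0.986, 0.0], [0.0, -0.0, -1.0]]
wrist_force: [1.1, 0.1, -0.7]
finger_gap: 0.998
gripper_force: 0.0
```

send_rows:
  motion:
    - {"ax": 0,"ay": 0,"az": 0,"x": 0,"y": 0,"z": -3,"hand": 1}
    - {"ax": 0,"ay": 0,"az": 0,"x": 0,"y": 0,"z": -10,"hand": 1}
    - {"ax": 0,"ay": 0,"az": 0,"x": 0,"y": 0,"z": -20,"hand": 1}
    - {"ax": 0,"ay": 0,"az": 0,"x": 0,"y": 0,"z": -40,"hand": 1}
    - {"ax": 0,"ay": 0,"az": 0,"x": 0,"y": 0,"z": -65,"hand": 1}
    - {"ax": 0,"ay": 0,"az": 0,"x": 0,"y": 0,"z": -95,"hand": 1}
    - {"ax": 0,"ay": 0,"az": 0,"x": 0,"y": 0,"z": -125,"hand": 1}
    - {"ax": 0,"ay": 0,"az": 0,"x": 0,"y": 0,"z": -155,"hand": 1}
    - {"ax": 0,"ay": 0,"az": 0,"x": 0,"y": 0,"z": -175,"hand": 1}
    - {"ax": 0,"ay": 0,"az": 0,"x": 0,"y": 0,"z": -180,"hand": 1}

```text
clock: 29.18
tcp_pos: [0.4663, -0.3397, 0.2247]
eef_rot: [[0.986, 0.164, 0.008], [0.164, -0.986, -0.008], [0.006, 0.009, -1.0]]
wrist_force: [0.3, -0.2, 0.6]
finger_gap: 0.999
gripper_force: 0.0
```

```bash
for i in 1 2 3; do python3 -c "from h import *; look('wrist')"; done; python3 rest.py; python3 - <<'E'
from h import *
a=look("top"); cv2.imwrite("pics/j.png",cv2.resize(a["color"][130:310,190:430],(800,600)))
E
```

```text
[ 0.46390802 -0.33744014  0.21823688] 2.259024805762699
straightedge 0.79 2839 (np.float32(9.374863), (np.float32(0.47477666), np.float32(-0.3366452))) [[0.3525, -0.3576, 0.0658], [0.4745, -0.3365, 0.0682], [0.58, -0.3179, 0.0701]] [ 0.4643 -0.3386  0.2402  0.0161  8.9762] [ 0.456  -0.3396  0.2567  0.0181  7.4793]
rest 0.75 1284 (np.float32(12.948718), (np.float32(0.50660986), np.float32(-0.32969412))) [[0.3824, -0.3681, 0.0341], [0.5245, -0.3371, 0.0406], [0.5485, -0.3066, 0.0443]] [ 0.465  -0.3375  0.166   0.0388  9.2578] [ 0.4563 -0.339   0.1859  0.0601  9.3174]
all (np.float32(9.378636), (np.float32(0.47465605), np.float32(-0.3366684))) [ 0.4643 -0.3387  0.2402  0.0163  9.1352]
dark 791 [ 0.4649 -0.3384  0.0892  0.016   9.1352] 0.06754645714530133
```

View pics/j.png

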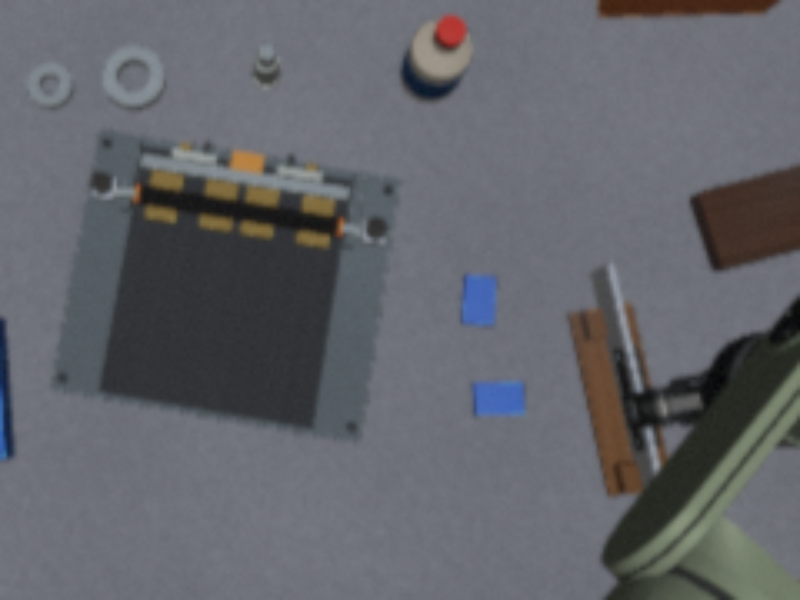

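The row sits flush against the bar under the roller, at about (165–320, 180–240). The straightedge stands upright in its rest at about (630, 370) with its top at 68 mm, and the gripper is clear.

```bash
python3 -c "
from bench import ctrl
print(ctrl.finish_job())"
```

```text
the job is handed in; nothing more can be done
None
```

The job is done and handed in at about 30 s: all four brass blanks are square and flush against the landed stop bar (total push peaked at about 14 N, roughly 9–10 N of it on the bar), and the straightedge is standing back in its rest, released.

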